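# Fit the retaining clip to the hanger pin of a load lever

### The job

The weight hanger is being refitted to the tester's load lever. Push its pin fully home through the lever by the head, then take the red-handled retaining clip from its block and press it straight down into the groove at the pin's near end until it snaps over and is fully seated; the lever end gives way under the push until it rests on its buffer, so follow it down, and do not force anything. Let go and leave the clip on the pin.

Things in the scene. Friction and masses are not known exactly. Their poses are not given: they have to be found in the camera images.
- stand: Grey service stand, fixed, base plate 100 x 290 x 16 mm with a steel lever along its own y axis, 150 mm above the bench. Origin: under the stand, on the bench, 90 mm from the pin along -y. Its x axis runs along the pin, from the grooved end (which faces the robot) to the head. Fulcrum columns (167 mm tall) stand at y = -90 mm, a dark counterweight beyond them, the pin and the hanger with three steel discs at y = +90 mm.
- lever (a joint): Angle of the lever (rad): 0 = level, more = hanger end lower; it starts with the hanger end raised. The pin is 180 mm from the fulcrum, so it sinks 1.8 mm per 0.01 rad, until the lever rests on the rubber-topped buffer screw under it (between the pin and the dashpot). The buffer was set by hand, not measured: the lever may meet it anywhere from -0.04 to 0.09. A dashpot holds it wherever it is left; it gives way at about 5 to 7 N of downward push on the pin.
- pin (a joint): How far the pin has been pushed in (m): 0 to 0.014; 0.014 is home, with the head against the hanger's cheek. It slides along the stand's -x with about 5 N of friction and stays where it is left.
- groove (a point): Centre of the groove, on the pin's axis; axes as the stand's (tilted with the lever), x along the pin towards its head. Pin 18 mm diameter, groove 12 mm diameter and 7 mm wide, with a 6 mm collar of 18 mm beyond it at the free end. It moves with the pin. When the pin is home the groove is 1 mm clear of the hanger's cheek (23 mm diameter round the pin, as is the lever's eye); before that the cheek covers it.
- pin_head (a point): Centre of the outer face of the pin's dark round head (26 mm diameter, 8 mm thick), 36.5 mm from the groove centre along +x; push here, towards -x.
- clip_block: Black block 44 x 64 x 26 mm on a thin aluminium flange (56 x 88 mm), fixed on the bench, origin under its centre; the clip stands in a slot (5.3 x 31.8 mm, 16 mm deep) that runs along the block's y axis.
- clip_grip (a point): Centre of the clip's red moulded grip, 10 mm thick along x, 26 mm along y, 26 mm tall; pinch it across its 10 mm. The clip is an open spring-steel fork 4 mm thick (along x) that stands upright with its mouth down; z points from the mouth to the grip.
- clip_ring (a point): Centre of the clip's ring (inner diameter 12.6 mm), 38 mm below the grip's centre: it lies on the pin's axis when seated. The mouth is 8 mm wide between the prong tips, 7 mm lower. The prongs touch the groove with this point 10 mm above its axis, snap past at about 10 to 18 N and draw the clip in the last 5 mm; then the push rises again as the ring bottoms. Some 20 N is plenty.
Not all that is in view belongs to the job. What is meant by the part that bears clip_grip is not turquoise, and is the smaller of those in its own colour.

How it is judged:
On the way, in this order (a step that is already met when the one before it is completed fails the run):
1. the pin is pushed fully home (value of joint pin above 0.0125 m), for 0.2 s.
2. the clip sits in the pin's groove (distance between clip_ring and groove below 0.0025 m), for 0.2 s.
At the end, for the whole second after the job is handed in: The pin is home (within 2.5 mm of its stop) and the clip, released and at rest, is seated in the groove: its ring centre within 2.5 mm of the groove's centre and its plane square to the pin within 0.15 rad (value of joint pin above 0.0115 m and distance between clip_ring and groove below 0.0025 m and angle between the x axis of clip_ring and the x axis of groove, either way round below 0.15 rad and linear speed of clip below 0.02 m/s); the robot touches nothing.
It fails at once if the clip is forced on to the pin, hanger or lever with more than 45 N (contact force between clip and stand above 45 N).
It fails at once if the gripper bears on the pin, hanger, lever or stand with more than 40 N (contact force between the fingers and stand above 40 N).
It also fails if it takes over 59 s, if anything falls off the work surface, if the arm or the gripper's body presses on something with over 40 N, if the wrist force passes 120 N, or if a joint passes its speed limit or range.

### The arm

A 7-joint arm with a two-finger parallel gripper is mounted at the origin on a cart in front of the work surface, level with it; the furniture and walls round the work are solid. World frame = base frame: x ahead of the robot, y to its left, z up, the work surface at z = 0. Lengths are in m, angles in rad, forces in N, time in s.
With the tool pointing down it reaches from about 0.4 to 0.85 m from the base axis. Payload 10.4 kg.
Tool frame: the origin (TCP) lies at the very end of the fingers, on their centre line; the grasp point (between the pads) lies manip.grasp_offset behind it (manip.grasp_offset is the distance from the TCP to the grasp point, in m); z points along the fingers, x is the direction in which the jaws open and shut, and the axes are right-handed (so a half turn about z gives the same grasp; the last joint's range is limited). The gripper opens to 85 mm and grips with 20 to 120 N. Pads are 22 mm wide; open, the fingers measure 114 mm over their backs; the gripper's body (76 mm by 85 mm) begins 54 mm behind the grasp point. The pads swing forward as they close: fully open they stand 13 mm farther back than shut.
Start: joints at [-1.216, 0.332, -0.065, 1.46, 0.022, 1.35, -0.088], TCP at [0.231, 0.581, 0.231] pointing down, gripper open.
Joint ranges: [-2.6, 2.6], [-0.5, 2.12], [-1.47, 1.34], [0.16, 2.42], [-1.27, 4.41], [0.06, 2.06], [-2.6, 2.6]. Speed limits (rad/s): [2.22, 2.22, 2.79, 2.79, 3.14, 3.14, 3.14].

### API

Orientations are given as a unit quaternion [x, y, z, w].
In Python, from workcell import manip gives the robot as it stands.
- The arm moves only by the shell command python3 -m crank 'ROWS' [FORCE]. ROWS is JSON, a list that holds one entry, the list of rows, each a list of 7 numbers: the shift along the world's x, y, z in units of 60 mm (1.0 is 60 mm), then the turn, a rotation vector about the world's x, y, z in units of 5 degrees (1.0 is 5 degrees), then the finger opening in mm, from 0 to 85.4. A call has 1 to 8 rows; each row shifts and turns the commanded pose from where the row before left it; what a row does not reach is not made up. A row lasts 1/8 s, in which the tool goes at most 62.5 mm and 10.7 degrees, less where a joint would pass 70% of its speed; a pose out of reach is approached as far as the arm can. A call is refused whole if a number of a shift passes 1 or a number of a turn 1, either way. A call with a gripper value outside its range is refused whole. The fingers move at their own pace and stop on an object; FORCE is the grip in N (left out, the last holds). Time passes only in rows, so rows that do not move let the fingers close. It gives the time, the measured TCP pose, the force and the opening at its end, in the units of the state.
- manip.get_obs(): the state, without advancing time (a new reading comes with each control period).
- manip.camera(name): name is "scene" or "top"; returns (picture, depth): 400x640x3 uint8, blue, green, red; 400x640 float32, m along the optical axis (not along the pixel's ray), 0 where there is no reading.
- manip.get_calibration(name): a dict with "fx", "fy", "cx", "cy" (pixels), "k1" (the pictures are not rectified: a ray, as slopes to the right and down, at radius r is drawn at 1 + k1 r^2 times it, then the intrinsics apply), "rvec" (rotation vector, rad) and "tvec" (3), from world to camera coordinates, as OpenCV has them. Camera axes: x right, y down, z forward; pixel columns grow to the right and rows downward; lengths in m; the calibration is good to about 2 mm. A picture is of the moment at which its call begins. get_calibration takes no time and is no camera call.
- manip.hand_in(): hands the job in, once; it reports no verdict.
The state is a dict: "clock": time; "joint_pos": joint angles; "joint_velocities": joint speeds; "tau": joint torques, N m; "position": TCP position; "ee_rot": TCP orientation; "ft_force": force on the tool from outside, world axes, zero at the start; "torque": the same for the moment, N m; "grip_width": opening from 0.0 (shut) to 1.0 (fully open).
Only numpy, scipy, OpenCV 4.12 (cv2) and the standard library are available. Lean on these libraries where they do the work, as an engineer would, in place of code of your own. Each camera call takes 0.05 s, during which the arm holds its last target.

## Working session

There is one attempt and no reset: what is moved stays moved. The work goes in short steps, Python scripts to look and compute and a shell command to move; the robot and the scene stay as the last step left them, time stands still between calls to the robot, and variables do not carry over. Pictures are saved under pics/ and viewed, and the job is handed in when it is done.

```bash
ls; mkdir -p pics
python3 - <<'E'
from workcell import manip
import cv2,numpy as np
print(manip.get_obs()); print(manip.grasp_offset)
for n in("scene","top"):
    p,d=manip.camera(n); cv2.imwrite(f"pics/{n}0.png",p); np.save(f"pics/{n}0.npy",d); print(manip.get_calibration(n))
E
```

```text
pics
{'clock': 0.0, 'joint_pos': array([-1.21561364,  0.33288919, -0.06466739,  1.46095432,  0.02159527,
        1.34990993, -0.0884833 ]), 'joint_velocities': array([ 9.41082976e-04,  8.22446570e-05,  1.17227172e-03, -5.83452631e-04,
       -1.58913594e-03,  2.71061279e-04,  1.38945890e-03]), 'tau': array([-7.17199455e-04, -6.25426555e+01,  4.91808099e-02, -3.91622257e+01,
        1.63212925e-02,  9.67228058e-03,  2.21021145e-05]), 'position': array([0.2304181 , 0.58056109, 0.23049883]), 'ee_rot': array([ 8.27301036e-01,  5.61758363e-01, -5.84537605e-04,  4.42039715e-04]), 'ft_force': array([-0.55975614,  0.04287456,  0.57812144]), 'torque': array([0.01421786, 0.03179128, 0.04421949]), 'grip_width': 1.0021071466398523}
0.0187
{'fx': 428.84184335350267, 'fy': 428.84184335350267, 'cx': 314.3609171242867, 'cy': 203.36625720264612, 'k1': -0.10149972100484998, 'rvec': array([ 0.93249536, -2.20996566,  1.31144119]), 'tvec': array([0.29125331, 0.32357503, 0.51758193])}
{'fx': 489.5811169183004, 'fy': 489.5811169183004, 'cx': 312.7966779180722, 'cy': 195.14158143463845, 'k1': -0.04863853786501502, 'rvec': array([ 2.11944982, -2.10710704,  0.21587165]), 'tvec': array([-0.08362894,  0.5617808 ,  1.06751439])}
```

View pics/scene0.png

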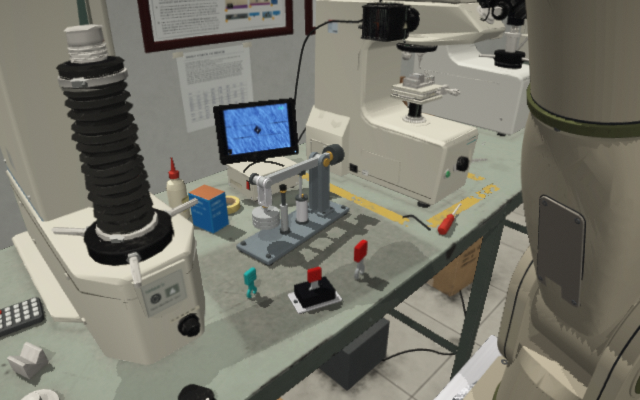

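View pics/top0.png

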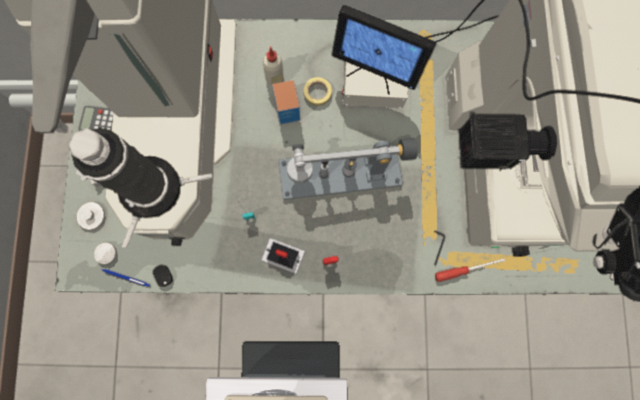

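```bash
cat > h.py <<'E'
import cv2,numpy as np
from workcell import manip
def cal(n):
    c=manip.get_calibration(n); R=cv2.Rodrigues(np.array(c['rvec']))[0]; return c,R,np.array(c['tvec'])
def rays(n,uv):
    c,R,t=cal(n); uv=np.atleast_2d(uv).astype(float)
    xd=np.c_[(uv[:,0]-c['cx'])/c['fx'],(uv[:,1]-c['cy'])/c['fy']]
    x=xd.copy()
    for _ in range(20): x=xd/(1+c['k1']*(x**2).sum(1,keepdims=True))
    return np.c_[x,np.ones(len(x))]
def pt(n,uv,depth):
    c,R,t=cal(n); r=rays(n,uv); return (r*np.atleast_1d(depth)[:,None]-t)@R
def proj(n,P):
    c,R,t=cal(n); q=np.atleast_2d(P)@R.T+t; x=q[:,:2]/q[:,2:]; x=x*(1+c['k1']*(x**2).sum(1,keepdims=True))
    return np.c_[x[:,0]*c['fx']+c['cx'],x[:,1]*c['fy']+c['cy']]
def cloud(n,d):
    v,u=np.mgrid[0:400,0:640]; P=pt(n,np.c_[u.ravel(),v.ravel()],d.ravel()).reshape(400,640,3); P[d==0]=np.nan; return P
def crop(p,u0,v0,u1,v1,s,f):
    cv2.imwrite(f,cv2.resize(p[v0:v1,u0:u1],None,fx=s,fy=s,interpolation=cv2.INTER_CUBIC))
E
python3 - <<'E'
from h import *
p=cv2.imread('pics/scene0.png');d=np.load('pics/scene0.npy')
crop(p,220,130,380,320,4,'pics/c1.png'); crop(cv2.resize(p,None,fx=1,fy=1),220,130,380,320,3,'pics/c1.png')
q=cv2.imread('pics/top0.png');e=np.load('pics/top0.npy')
crop(q,230,120,430,290,4,'pics/c2.png')
for n,im,dd in(('scene',p,d),('top',q,e)):
    P=cloud(n,dd)
    b,g,r=[im[...,i].astype(int) for i in range(3)]
    m=((r>150)&(g<70)&(b<70)).astype(np.uint8)
    k,l,s,c=cv2.connectedComponentsWithStats(m)
    for i in range(1,k):
        if s[i,4]>15:
            X=P[l==i];X=X[~np.isnan(X[:,0])]
            print(n,c[i],s[i],np.median(X,0).round(4),X.min(0).round(3),X.max(0).round(3))
E
```

```text
scene [445.5        221.94594595] [438 215  15  14  74] [ 0.3857 -0.3928  0.0197] [ 0.373 -0.436  0.014] [ 0.401 -0.362  0.023]
scene [360.35714286 243.78571429] [355 240  12   9  42] [ 0.4134 -0.1173  0.0765] [ 0.408 -0.134  0.075] [ 0.421 -0.102  0.079]
scene [313.18518519 268.96296296] [308 267  12   5  27] [ 0.43   -0.0077  0.0666] [ 0.423 -0.019  0.065] [0.436 0.002 0.068]
top [280.76315789 252.71052632] [276 250  11   6  38] [ 0.4283 -0.0101  0.0679] [ 0.424 -0.021  0.022] [0.435 0.001 0.072]
top [330.37096774 259.5483871 ] [323 257  15   6  62] [ 0.4131 -0.1202  0.0779] [ 0.408 -0.135  0.073] [ 0.42  -0.104  0.081]
```

View pics/c1.png

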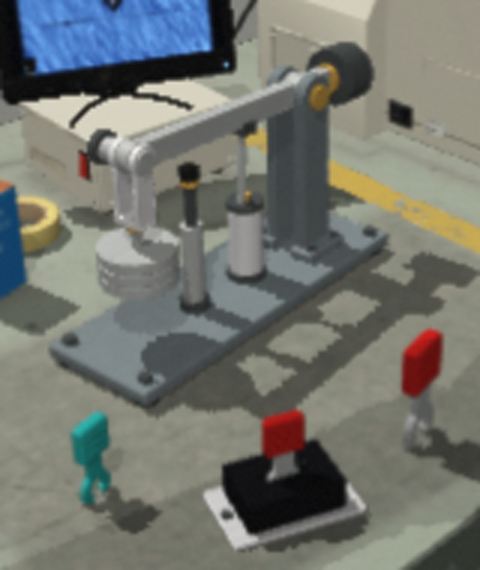

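View pics/c2.png

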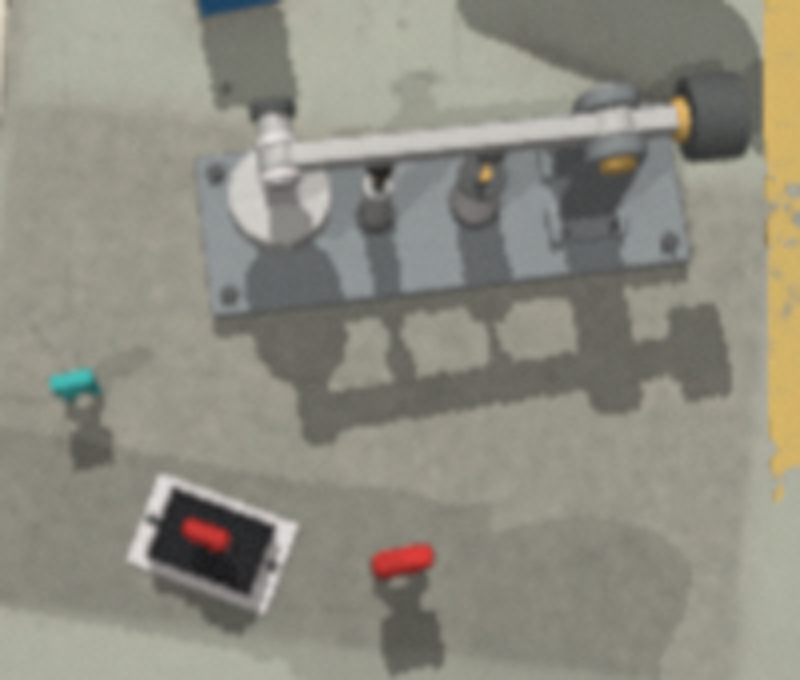

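```bash
python3 - <<'E'
from h import *
c,R,t=cal('top')
def onz(n,uv,z):
    c,R,t=cal(n); C=-R.T@t; D=rays(n,uv)@R; s=(z-C[2])/D[:,2]; return C+s[:,None]*D
f=lambda L:np.array([(230+x/4-.4,120+y/4-.4) for x,y in L])
g=lambda L:np.array([(220+x/3-.3,130+y/3-.3) for x,y in L])
print('camtop',-R.T@t)
print('plate top',onz('top',f([(217,317),(690,262),(195,157)]),.016).round(4))
print('plate scene',onz('scene',g([(150,397),(390,237),(50,350)]),.016).round(4))
print('flange top',onz('top',f([(127,562),(160,474),(299,523),(265,614)]),.003).round(4))
print('block top',onz('top',f([(145,555),(173,487),(273,524),(250,597)]),.026).round(4))
print('grip top',onz('top',f([(181,527),(190,517),(231,541),(221,552)]),.0675).round(4))
print('flange sc',onz('scene',g([(203,493),(240,550),(366,508)]),.003).round(4))
E
python3 - <<'E'
from h import *
for n in('scene','top'):
    P=cloud(n,np.load(f'pics/{n}0.npy'))
    m=(P[...,2]>.1)&(P[...,0]>.45)&(P[...,0]<.75)&(P[...,1]>-.32)&(P[...,1]<.08)&(P[...,2]<.2)
    X=P[m]; print(n,len(X))
    # lever beam top
    for y in np.arange(-.3,.08,.02):
        k=X[abs(X[:,1]-y)<.01]
        if len(k): print(y.round(2),len(k),'x',np.percentile(k[:,0],[2,50,98]).round(3),'z',np.percentile(k[:,2],[2,50,98]).round(3))
E
```

```text
camtop [ 0.33373682 -0.08206846  1.15933728]
plate top [[ 0.5615 -0.0114  0.016 ]
 [ 0.5967 -0.2944  0.016 ]
 [ 0.6602  0.0037  0.016 ]]
plate scene [[ 0.5562 -0.0066  0.016 ]
 [ 0.5906 -0.2872  0.016 ]
 [ 0.6505  0.0093  0.016 ]]
flange top [[ 0.4169  0.0398  0.003 ]
 [ 0.469   0.0215  0.003 ]
 [ 0.4405 -0.0611  0.003 ]
 [ 0.3872 -0.0417  0.003 ]]
block top [[ 0.4194  0.0271  0.026 ]
 [ 0.4588  0.0118  0.026 ]
 [ 0.4377 -0.0465  0.026 ]
 [ 0.3958 -0.0338  0.026 ]]
grip top [[ 0.4319  0.0034  0.0675]
 [ 0.4375 -0.0015  0.0675]
 [ 0.4243 -0.0246  0.0675]
 [ 0.4182 -0.0191  0.0675]]
flange sc [[ 0.4685  0.0227  0.003 ]
 [ 0.4144  0.0407  0.003 ]
 [ 0.3877 -0.0397  0.003 ]]
scene 1994
-0.3 53 x [0.624 0.629 0.654] z [0.132 0.156 0.169]
-0.28 170 x [0.622 0.631 0.655] z [0.128 0.157 0.169]
-0.26 99 x [0.626 0.64  0.667] z [0.128 0.154 0.164]
-0.24 135 x [0.616 0.623 0.651] z [0.102 0.128 0.165]
-0.22 356 x [0.616 0.627 0.655] z [0.102 0.137 0.165]
-0.2 70 x [0.629 0.631 0.653] z [0.106 0.152 0.161]
-0.18 65 x [0.625 0.629 0.638] z [0.139 0.155 0.162]
-0.16 124 x [0.622 0.627 0.635] z [0.
[... 391 characters left out ...]
0.172]
-0.28 227 x [0.622 0.639 0.667] z [0.142 0.167 0.173]
-0.26 118 x [0.631 0.643 0.665] z [0.135 0.157 0.165]
-0.24 183 x [0.616 0.633 0.658] z [0.103 0.16  0.167]
-0.22 242 x [0.616 0.632 0.656] z [0.105 0.16  0.168]
-0.2 72 x [0.628 0.633 0.642] z [0.145 0.16  0.165]
-0.18 71 x [0.625 0.63  0.64 ] z [0.145 0.162 0.165]
-0.16 91 x [0.622 0.628 0.636] z [0.105 0.161 0.167]
-0.14 70 x [0.621 0.626 0.634] z [0.15  0.164 0.168]
-0.12 74 x [0.618 0.623 0.631] z [0.134 0.165 0.169]
-0.1 100 x [0.616 0.62  0.629] z [0.103 0.165 0.17 ]
-0.08 72 x [0.614 0.617 0.626] z [0.152 0.168 0.173]
-0.06 166 x [0.602 0.616 0.647] z [0.12  0.169 0.175]
-0.04 132 x [0.602 0.623 0.646] z [0.118 0.169 0.175]
```

Run:
```python
from h import *
X=np.vstack([cloud(n,np.load(f'pics/{n}0.npy')).reshape(-1,3) for n in('scene','top')])
X=X[~np.isnan(X[:,0])]
print('max z(cm); rows x, cols y from .7 to -.35 step .05')
ys=np.arange(.65,-.36,-.05)
print('      ',' '.join(f'{int(round(y*100)):4d}' for y in ys))
for x in np.arange(.9,.1,-.05):
    r=[]
    for y in ys:
        k=X[(abs(X[:,0]-x)<.025)&(abs(X[:,1]-y)<.025)]
        r.append(f'{int(round(100*np.percentile(k[:,2],99))):4d}' if len(k)>2 else '   .')
    print(f'{x:.2f}  ',' '.join(r))
# stand frame
yaw=.126; ex=np.array([np.cos(yaw),np.sin(yaw)]); ey=np.array([-np.sin(yaw),np.cos(yaw)]); o=np.array([.629,-.149])
for n in('scene','top'):
    Y=cloud(n,np.load(f'pics/{n}0.npy')).reshape(-1,3); Y=Y[~np.isnan(Y[:,0])]
    S=np.c_[(Y[:,:2]-o)@ex,(Y[:,:2]-o)@ey,Y[:,2]]
    m=(S[:,2]>.13)&(abs(S[:,1]-.09)<.03)&(abs(S[:,0])<.06)
    S=S[m];print(n)
    for x in np.arange(-.04,.045,.004):
        k=S[abs(S[:,0]-x)<.002]
        if len(k)>1: print(x.round(3),len(k),'y',k[:,1].min().round(4),k[:,1].max().round(4),'zmax',np.sort(k[:,2])[-4:].round(4),'y@top',k[np.argmax(k[:,2]),1].round(4))
```

```text
max z(cm); rows x, cols y from .7 to -.35 step .05
         65   60   55   50   45   40   35   30   25   20   15   10    5    0   -5  -10  -15  -20  -25  -30  -35
0.90      .    .    .    .    0    3   30    .    .    .   33    3   13   16    0   14   24   24   24   24    1
0.85      .    .    0    0    0    3   33    .    .    .   40    3   12   13    9    2   12   23   24   24   24
0.80      .    .    0    2    2    3   36    .    .    .   48    3    1    9    9    2    8    8    8   19    0
0.75      .    .    0    2    2    3   39    .    .    .   55    3    0    9    9    0    0    0    0    1    1
0.70      .    .    0    0    1    3   57   59   62   61   59    3    0    0    0    1    1    2    2    1    0
0.65      .    .    0    0    3    0   21   61   62   61   19    0    0    8   17   17   17   17   17   17    1
0.60      .    .    0    0    3    3   19   22   61   44   19    0    0    9   17   17   17   16   16   49   49
0.55      .    .    0    1    3    0   19   45   60   45   21   20    0    2    2    2    0    0    1   49   49
0.50      .    .    0    1    3    1   19
[... 1976 characters left out ...]
9 0.1101 zmax [0.174  0.1743 0.1744 0.1749] y@top 0.0778
-0.0 42 y 0.0604 0.1096 zmax [0.1729 0.173  0.1737 0.1742] y@top 0.1008
0.004 40 y 0.0601 0.1091 zmax [0.1725 0.1726 0.1733 0.1742] y@top 0.1
0.008 19 y 0.0704 0.1087 zmax [0.1722 0.173  0.1735 0.1741] y@top 0.1016
0.012 14 y 0.089 0.1081 zmax [0.1721 0.1722 0.1725 0.1728] y@top 0.097
0.016 16 y 0.0904 0.1077 zmax [0.1695 0.17   0.1722 0.1723] y@top 0.1009
0.02 16 y 0.09 0.1074 zmax [0.1707 0.1712 0.1717 0.1727] y@top 0.1004
0.024 33 y 0.0873 0.1112 zmax [0.1752 0.1761 0.1765 0.1779] y@top 0.0976
0.028 21 y 0.087 0.1106 zmax [0.1742 0.1745 0.1751 0.1756] y@top 0.0952
0.032 4 y 0.0867 0.108 zmax [0.161  0.1676 0.1728 0.1738] y@top 0.095
```

```bash
python3 -m crank '[[[0.2,-0.7,0.4,0,0,0.72,0],[0.35,-0.9,0.15,0,0,0.72,0],[0.35,-0.9,0.15,0,0,0.72,0],[0.35,-0.9,0.15,0,0,0.72,0],[0.35,-0.9,0.15,0,0,0.72,0],[0.35,-0.9,0.15,0,0,0.72,0],[0.35,-0.9,0.1,0,0,0.72,0],[0.3,-0.9,0,0,0,0.74,0]]]'
```

```text
clock: 1.1
position: [0.387, 0.159, 0.3066]
ee_rot: [0.66, 0.751, 0.0, -0.0]
ft_force: [1.3, -0.4, -0.4]
grip_width: 0.004
```

```bash
python3 -m crank '[[[0.1,-0.95,0,0,0,0,0],[0.1,-0.95,0,0,0,0,0],[0.92,-0.29,-0.2,0,0,0,0],[0.92,-0.29,-0.2,0,0,0,0],[0.92,-0.29,-0.2,0,0,0,0],[0.92,-0.29,-0.1,0,0,0,0],[0.92,-0.29,0,0,0,0,0],[0,0,0,0,0,0,0]]]'
python3 - <<'E'
from h import *
o=manip.get_obs(); print(o['joint_pos'].round(2),o['position'],o['ft_force'])
for n in("scene","top"):
    p,d=manip.camera(n); cv2.imwrite(f"pics/{n}1.png",p); np.save(f"pics/{n}1.npy",d)
    if n=='scene': crop(p,200,80,400,240,4,'pics/d1.png')
    else: crop(p,220,80,420,230,4,'pics/d2.png')
E
```

```text
clock: 2.1
position: [0.6761, -0.0414, 0.2596]
ee_rot: [0.661, 0.75, -0.003, -0.001]
ft_force: [-0.4, -0.5, -0.7]
grip_width: 0.006
[-0.44  0.5   0.65  1.28 -0.29  1.46  1.88] [ 0.67608758 -0.04139279  0.25962749] [-0.38999131 -0.45355265 -0.72430616]
```

View pics/d1.png

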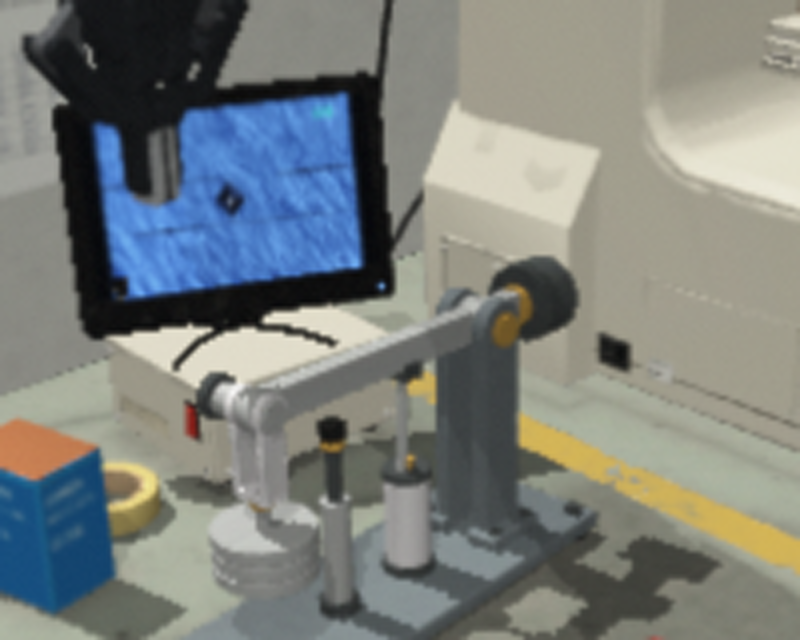

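View pics/d2.png

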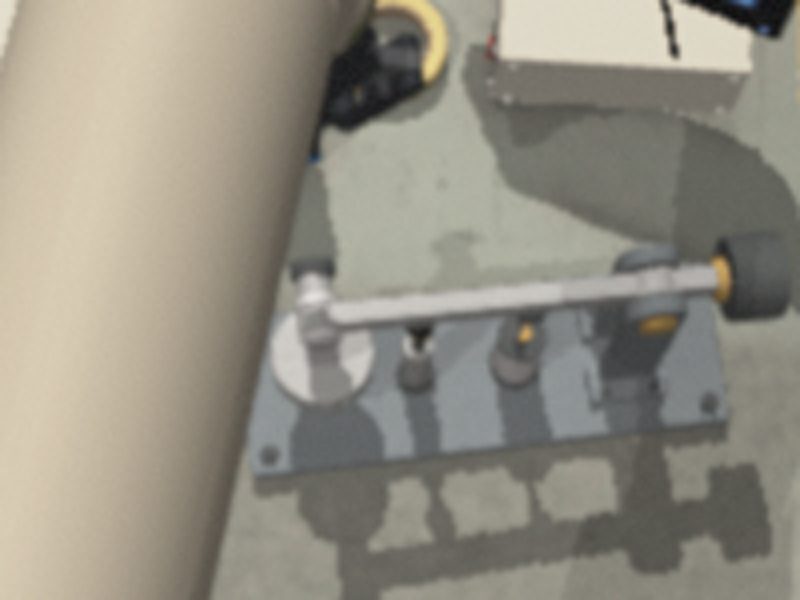

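```bash
python3 -m crank '[[[0,0,-0.6,0,0,0,0],[0,0,-0.6,0,0,0,0],[0,0,-0.57,0,0,0,0],[0,0,0,0,0,0,0],[-0.08,-0.01,0,0,0,0,0],[-0.08,-0.01,0,0,0,0,0],[0,0,0,0,0,0,0]]]'
python3 - <<'E'
from h import *
p,d=manip.camera("scene"); crop(p,200,80,400,240,4,'pics/e1.png')
E
```

```text
clock: 3.08
position: [0.665, -0.0414, 0.1596]
ee_rot: [0.661, 0.75, 0.001, 0.001]
ft_force: [0.1, -1.2, -0.4]
grip_width: 0.0
```

View pics/e1.png

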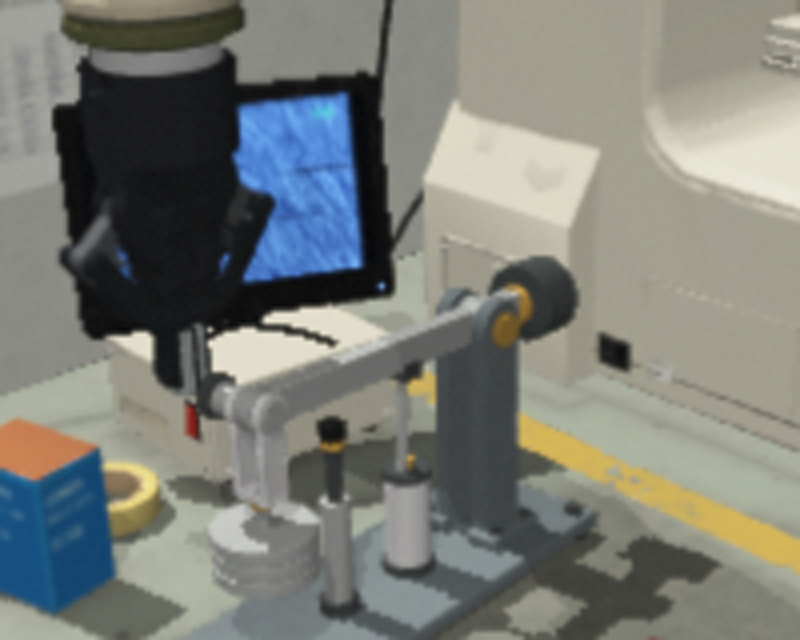

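```bash
python3 -m crank '[[[0,0,-0.12,0,0,0,0],[0,0,0,0,0,0,0],[-0.04,-0.005,0,0,0,0,0],[-0.04,-0.005,0,0,0,0,0],[-0.04,-0.005,0,0,0,0,0],[0,0,0,0,0,0,0]]]'
```

```text
clock: 3.88
position: [0.6582, -0.0421, 0.1513]
ee_rot: [0.661, 0.75, 0.001, 0.001]
ft_force: [4.2, 0.4, -1.5]
grip_width: 0.0
```

```bash
python3 -m crank '[[[-0.033,-0.0042,0,0,0,0,0],[-0.033,-0.0042,0,0,0,0,0],[-0.033,-0.0042,0,0,0,0,0],[-0.033,-0.0042,0,0,0,0,0],[0,0,0,0,0,0,0]]]'
```

```text
clock: 4.5
position: [0.6502, -0.0431, 0.1512]
ee_rot: [0.661, 0.75, 0.0, 0.0]
ft_force: [5.1, 0.7, -1.1]
grip_width: 0.004
```

```bash
python3 -m crank '[[[-0.025,-0.0032,0,0,0,0,0],[-0.025,-0.0032,0,0,0,0,0],[0,0,0,0,0,0,0]]]'; python3 -m crank '[[[-0.02,-0.0025,0,0,0,0,0],[0,0,0,0,0,0,0]]]'
```

```text
clock: 4.88
position: [0.6482, -0.0433, 0.1513]
ee_rot: [0.661, 0.751, 0.001, 0.001]
ft_force: [9.4, -0.6, -3.5]
grip_width: 0.001
clock: 5.12
position: [0.6481, -0.0433, 0.1516]
ee_rot: [0.661, 0.751, 0.002, 0.002]
ft_force: [15.0, -0.1, -6.4]
grip_width: -0.001
```

Run:
```python
from h import *
for n in("scene","top"):
    p,d=manip.camera(n); cv2.imwrite(f"pics/{n}2.png",p); np.save(f"pics/{n}2.npy",d)
    if n=='scene': crop(p,230,150,310,230,8,'pics/f1.png')
    else: crop(p,260,110,340,180,8,'pics/f2.png')
```

```text
(no output)
```

View pics/f1.png

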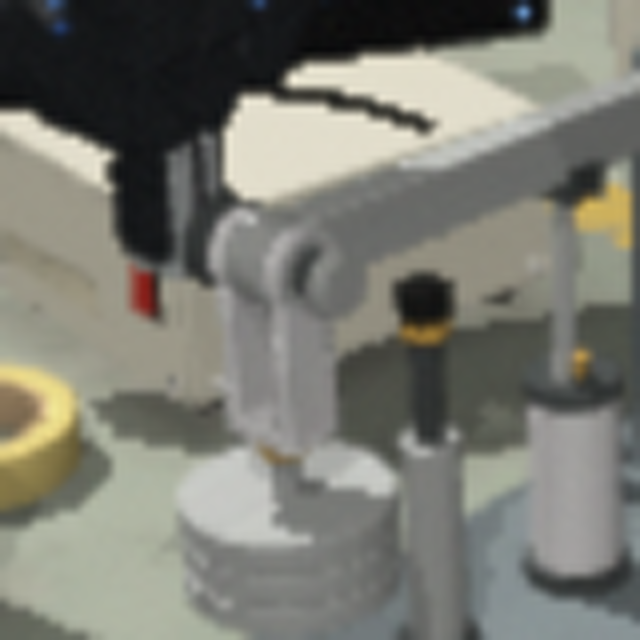

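View pics/f2.png

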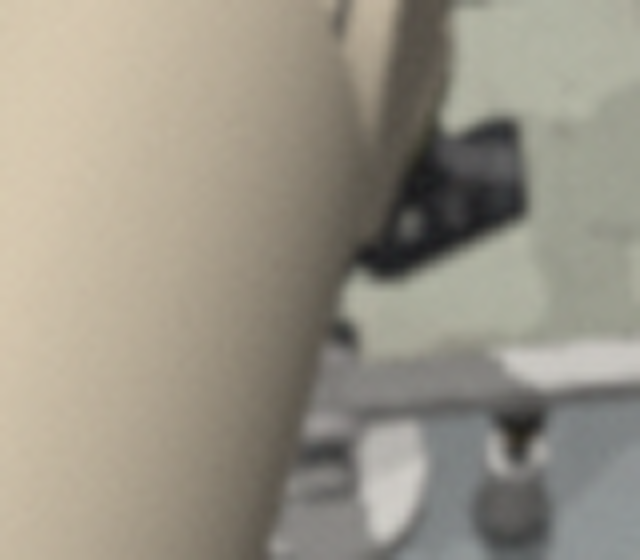

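```bash
python3 -m crank '[[[-0.01,-0.001,0,0,0,0,0],[0,0,0,0,0,0,0],[0.1,0.013,0,0,0,0,0],[0.25,0.03,0,0,0,0,0],[0,0,0.9,0,0,0,0],[0,0,0.9,0,0,-1,0],[0,0,0.2,0,0,-1,0],[-0.9,0,0,0,0,-1,0]]]'; python3 -m crank '[[[-0.9,0,0,0,0,-1,0],[-0.9,0.05,0,0,0,-1,20],[-0.9,0.1,0,0,0,-1,30],[-0.25,0.1,0,0,0,-1,40],[0,0,0,0,0,-1,40],[0,0,0,0,0,-1,40],[0,0,0,0,0,-1,40],[0,0,0,0,0,-1,40]]]'
```

```text
clock: 6.22
position: [0.6131, -0.0408, 0.2702]
ee_rot: [0.754, 0.657, -0.002, 0.001]
ft_force: [-0.2, -0.2, 0.9]
grip_width: 0.002
clock: 7.22
position: [0.4343, -0.0265, 0.2708]
ee_rot: [0.933, 0.359, -0.001, -0.0]
ft_force: [-0.5, 0.3, -0.6]
grip_width: 0.469
```

```bash
python3 -m crank '[[[0,0,0,0,0,-1,40],[0,0,0,0,0,-1,40],[0,0,0,0,0,-1,40],[0,0,0,0,0,-1,40],[0,0,0,0,0,-1,40],[0,0,0,0,0,-1,40],[0,0.1,0,0,0,-1,40],[0,0.1,0,0,0,-1,40]]]'
python3 - <<'E'
from h import *
for n in("scene","top"):
    p,d=manip.camera(n); cv2.imwrite(f"pics/{n}3.png",p); np.save(f"pics/{n}3.npy",d)
    if n=='scene': crop(p,230,150,310,230,8,'pics/g1.png'); crop(p,270,240,370,320,8,'pics/g3.png')
    else: crop(p,260,130,340,200,8,'pics/g2.png'); crop(p,250,220,350,290,8,'pics/g4.png')
E
```

```text
clock: 8.22
position: [0.4343, -0.0144, 0.2708]
ee_rot: [1.0, 0.018, -0.001, 0.0]
ft_force: [0.3, 0.2, -0.2]
grip_width: 0.466
```

View pics/g1.png

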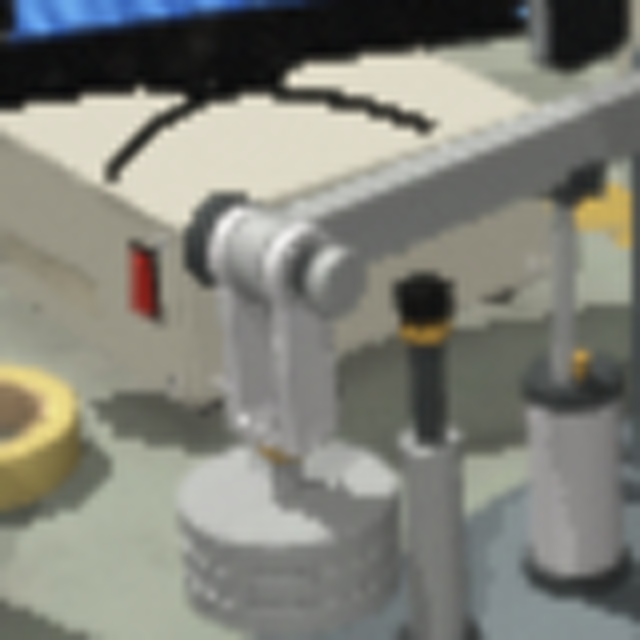

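View pics/g2.png

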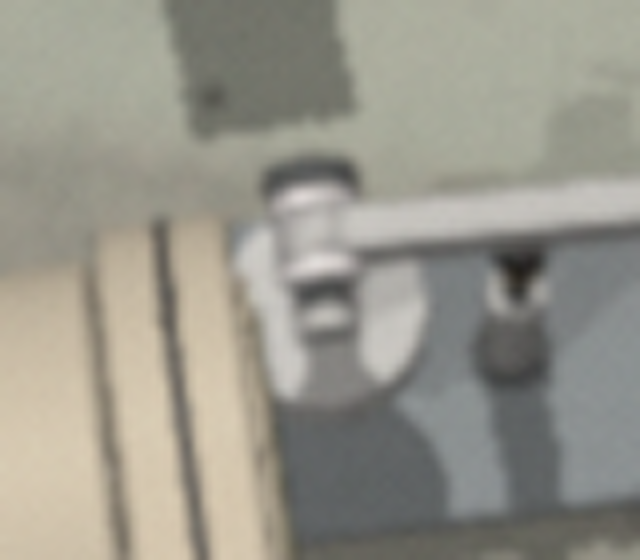

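View pics/g3.png

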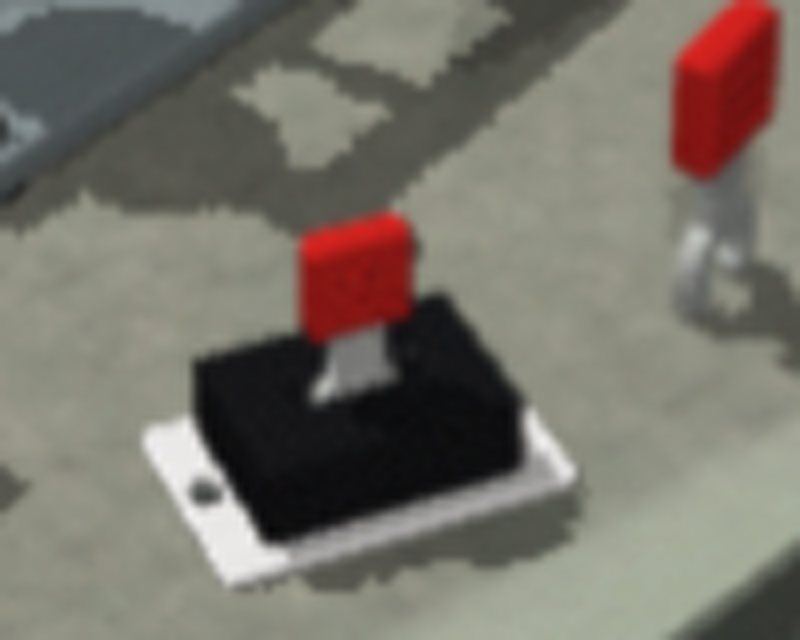

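View pics/g4.png

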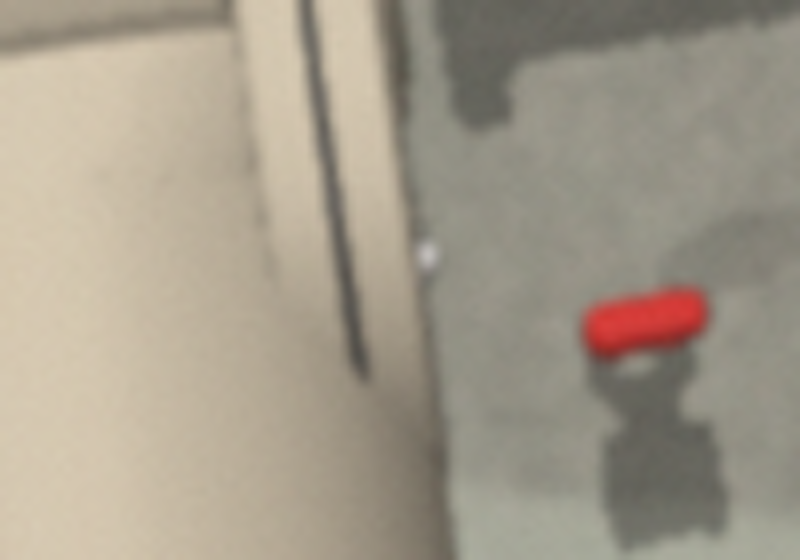

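```bash
cat >> h.py <<'E'
def onz(n,uv,z):
    c,R,t=cal(n); C=-R.T@t; D=rays(n,uv)@R; s=(z-C[2])/D[:,2]; return C+s[:,None]*D
yaw=.126; ex=np.array([np.cos(yaw),np.sin(yaw)]); ey=np.array([-np.sin(yaw),np.cos(yaw)]); O=np.array([.629,-.149])
def st(P):
    P=np.atleast_2d(P); return np.c_[(P[:,:2]-O)@ex,(P[:,:2]-O)@ey,P[:,2]]
E
python3 - <<'E'
from h import *
f=lambda L:np.array([(260+x/8-.44,130+y/8-.44) for x,y in L])
g=lambda L:np.array([(230+x/8-.44,150+y/8-.44) for x,y in L])
za=.161
print('top groove top',st(onz('top',f([(325,293)]),za+.006)).round(4))
print('collar L/R near', st(onz('top',f([(300,320),(350,316)]),za)).round(4))
print('head L/R', st(onz('top',f([(263,180),(358,172)]),za)).round(4))
print('beam edges', st(onz('top',f([(360,205),(630,180),(360,248),(630,235)]),za+.006)).round(4))
for n in('scene','top'):
    Y=cloud(n,np.load(f'pics/{n}3.npy')).reshape(-1,3); Y=Y[~np.isnan(Y[:,0])]; S=st(Y)
    m=(S[:,2]>.14)&(abs(S[:,1]-.098)<.016)&(abs(S[:,0])<.06)&(S[:,2]<.19); S=S[m];print(n)
    for x in np.arange(-.034,.03,.002):
        k=S[abs(S[:,0]-x)<.001]
        if len(k)>1: print(x.round(3),len(k),'y',k[:,1].min().round(4),k[:,1].max().round(4),'z',np.sort(k[:,2])[-4:].round(4))
E
```

```text
top groove top [[-0.0154  0.098   0.167 ]]
collar L/R near [[-0.0203  0.1053  0.161 ]
 [-0.0208  0.0921  0.161 ]]
head L/R [[0.019  0.1107 0.161 ]
 [0.0182 0.0855 0.161 ]]
beam edges [[ 0.0073  0.0861  0.167 ]
 [ 0.0056  0.0146  0.167 ]
 [-0.0044  0.0875  0.167 ]
 [-0.0093  0.0166  0.167 ]]
scene
-0.026 9 y 0.0938 0.1079 z [0.1652 0.1657 0.166  0.1678]
-0.024 30 y 0.0913 0.1065 z [0.1656 0.1668 0.1675 0.1681]
-0.022 12 y 0.0918 0.1079 z [0.168  0.1683 0.1687 0.1695]
-0.02 3 y 0.1034 0.1063 z [0.1525 0.156  0.1656]
-0.018 4 y 0.1016 0.1067 z [0.1573 0.1599 0.1616 0.1663]
-0.016 3 y 0.1009 0.1061 z [0.1623 0.1632 0.1681]
-0.014 5 y 0.1007 0.1045 z [0.1598 0.1633 0.1638 0.1648]
-0.012 27 y 0.0918 0.1093 z [0.1679 0.1682 0.1693 0.1696]
-0.01 34 y 0.0893 0.1092 z [0.1693 0.17   0.1707 0.1715]
-0.008 21 y 0.0926 0.1095 z [0.1693 0.1703 0.1708 0.1714]
-0.006 9 y 0.0837 0.1096 z [0.1693 0.1706 0.1712 0.1721]
-0.004 15 y 0.0824 0.1105 z [0.1692 0.1694 0.1696 0.1714]
-0.002 13 y 0.082 0.1096 z [0.1695 0.17   0.1706 0.1709]
0.0 9 y 0.0865 0.1096 z [0.1702 0.1704 0.1705 0.1725]
0.002 11 y 0.0821
[... 1210 characters left out ...]
713 0.1715 0.1723 0.1724]
-0.002 16 y 0.0841 0.1099 z [0.1724 0.173  0.1743 0.1749]
0.0 10 y 0.0839 0.1094 z [0.1733 0.1737 0.174  0.1749]
0.002 12 y 0.0836 0.107 z [0.1715 0.1718 0.1746 0.1749]
0.004 10 y 0.0834 0.1091 z [0.1716 0.172  0.172  0.1724]
0.006 7 y 0.0875 0.1045 z [0.1695 0.1705 0.1706 0.1717]
0.008 14 y 0.0893 0.1087 z [0.1714 0.1735 0.1739 0.1756]
0.01 7 y 0.089 0.1081 z [0.1689 0.17   0.1716 0.1723]
0.012 15 y 0.0867 0.1103 z [0.1716 0.1716 0.1732 0.174 ]
0.014 10 y 0.0886 0.1076 z [0.1739 0.1742 0.1749 0.1756]
0.016 11 y 0.0864 0.1098 z [0.1724 0.1738 0.1742 0.1743]
0.018 11 y 0.0902 0.1119 z [0.1729 0.1737 0.1737 0.174 ]
0.02 4 y 0.088 0.1116 z [0.1609 0.1664 0.1669 0.1731]
```

```bash
python3 -m crank '[[[-0.09,0.08,-0.3,0,0,-0.9,40],[0,0,-0.6,0,0,-0.9,40],[0,0,-0.6,0,0,-0.9,40],[0,0,-0.6,0,0,-0.9,40],[0,0,-0.5,0,0,-0.69,40],[0,0,-0.3,0,0,0,40],[0,0,0,0,0,0,40]]]' 80
python3 - <<'E'
from h import *
o=manip.get_obs();print(o['position'],o['ee_rot'])
for n in("scene",):
    p,d=manip.camera(n); cv2.imwrite(f"pics/{n}4.png",p); np.save(f"pics/{n}4.npy",d)
    crop(p,250,190,370,320,6,'pics/h1.png')
E
```

```text
clock: 9.2
position: [0.4284, -0.0099, 0.096]
ee_rot: [0.986, -0.166, -0.001, 0.001]
ft_force: [-0.3, -0.0, -0.3]
grip_width: 0.466
[ 0.42843537 -0.00994206  0.09603917] [ 9.86109842e-01 -1.66086485e-01 -1.40304057e-03  8.31149518e-04]
```

View pics/h1.png

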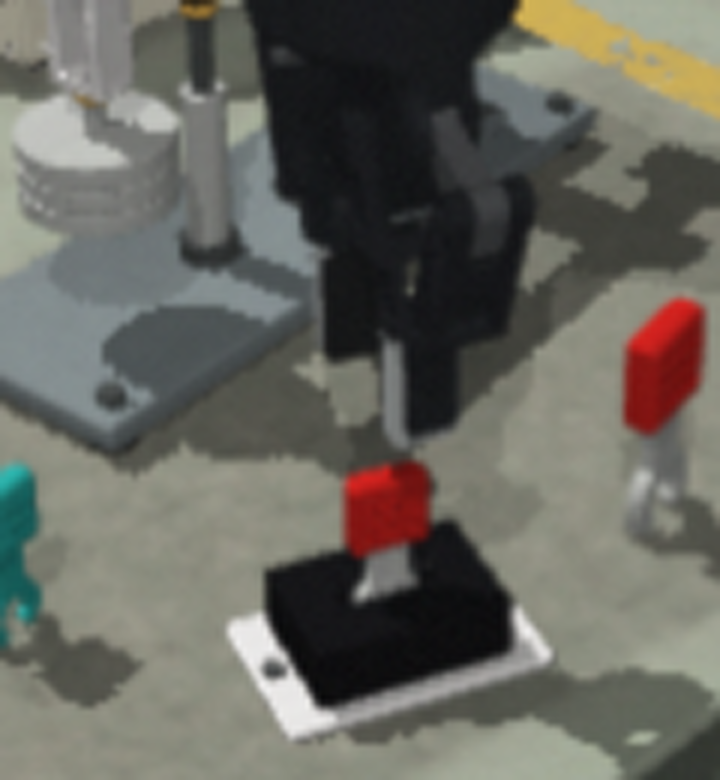

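```bash
python3 -m crank '[[[0,0,-0.3,0,0,0,40],[0,0,-0.3,0,0,0,40],[0,0,-0.3,0,0,0,40],[0,0,-0.1,0,0,0,40],[0,0,0,0,0,0,40]]]' 80
python3 -m crank '[[[0,0,0,0,0,0,20],[0,0,0,0,0,0,15],[0,0,0,0,0,0,5],[0,0,0,0,0,0,3],[0,0,0,0,0,0,3],[0,0,0,0,0,0,3]]]' 80
```

```text
clock: 9.88
position: [0.4299, -0.0094, 0.0375]
ee_rot: [0.986, -0.167, 0.0, -0.0]
ft_force: [-0.4, 0.0, 0.1]
grip_width: 0.465
clock: 10.62
position: [0.4299, -0.0093, 0.0373]
ee_rot: [0.986, -0.167, 0.0, -0.0]
ft_force: [-1.4, 1.3, 6.6]
grip_width: 0.103
```

```bash
python3 -m crank '[[[0,0,0.08,0,0,0,3],[0,0,0.1,0,0,0,3],[0,0,0.2,0,0,0,3],[0,0,0.4,0,0,0,3],[0,0,0.6,0,0,0,3],[0,0,0.8,0,0,0,3],[0,0,0.8,0,0,0,3],[0,0,0.5,0,0,0,3]]]' 80
python3 - <<'E'
from h import *
o=manip.get_obs();print(o['position'],o['ee_rot'],o['grip_width'],o['ft_force'])
p,d=manip.camera("scene"); cv2.imwrite(f"pics/s5.png",p); np.save(f"pics/s5.npy",d)
crop(p,250,150,370,280,6,'pics/i1.png')
E
```

```text
clock: 11.62
position: [0.43, -0.0096, 0.2488]
ee_rot: [0.986, -0.167, 0.001, -0.001]
ft_force: [0.2, 0.8, -1.3]
grip_width: 0.103
[ 0.429992   -0.00964939  0.24882775] [ 9.85954302e-01 -1.67007040e-01  1.45342661e-03 -8.06994190e-04] 0.10255794220969336 [ 0.24428842  0.84502507 -1.29809962]
```

View pics/i1.png

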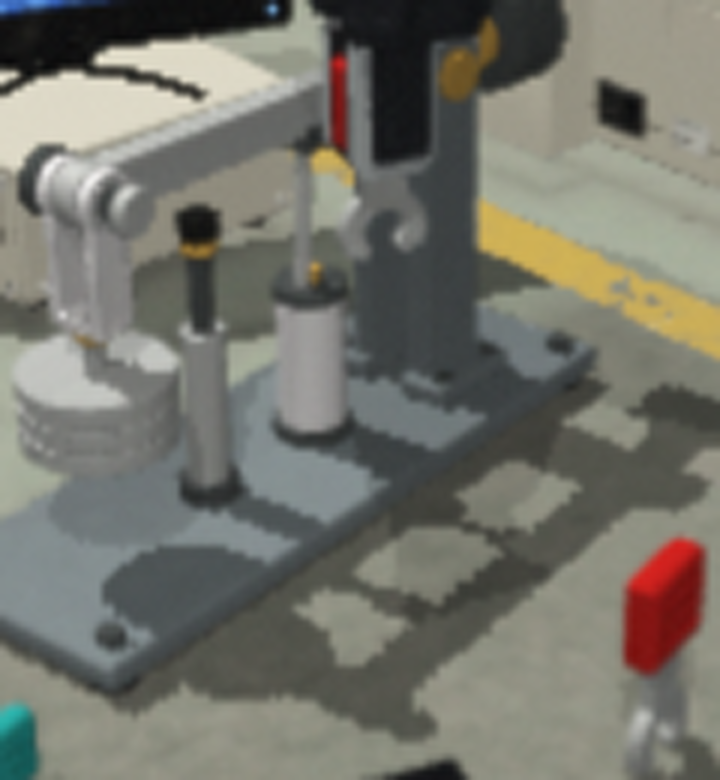

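```bash
cat >> h.py <<'E'
from scipy.spatial.transform import Rotation as Ro
def plane_hit(n,uv,o):
    R=Ro.from_quat(o['ee_rot']).as_matrix(); c,Rc,t=cal(n); C=-Rc.T@t; D=rays(n,uv)@Rc
    nx=R[:,0]; s=((o['position']-C)@nx)/(D@nx); P=C+s[:,None]*D
    return (P-o['position'])@R
E
python3 - <<'E'
from h import *
o=manip.get_obs()
g=lambda L:np.array([(250+x/6-.4,150+y/6-.4) for x,y in L])
print(plane_hit('scene',g([(345,228),(428,228),(360,215),(412,215),(387,200),(352,250),(408,250),(355,160),(435,160),(330,140)]),o).round(4))
p=cv2.imread('pics/s5.png'); crop(p,295,150,335,200,14,'pics/i2.png')
E
```

```text
[[-0.     -0.0092  0.0227]
 [-0.      0.0153  0.0279]
 [-0.     -0.0048  0.0198]
 [-0.      0.0105  0.023 ]
 [ 0.      0.0031  0.017 ]
 [ 0.     -0.0072  0.0297]
 [-0.      0.0093  0.0333]
 [-0.     -0.0062  0.0034]
 [-0.      0.0172  0.008 ]
 [ 0.     -0.0132 -0.0037]]
```

View pics/i2.png

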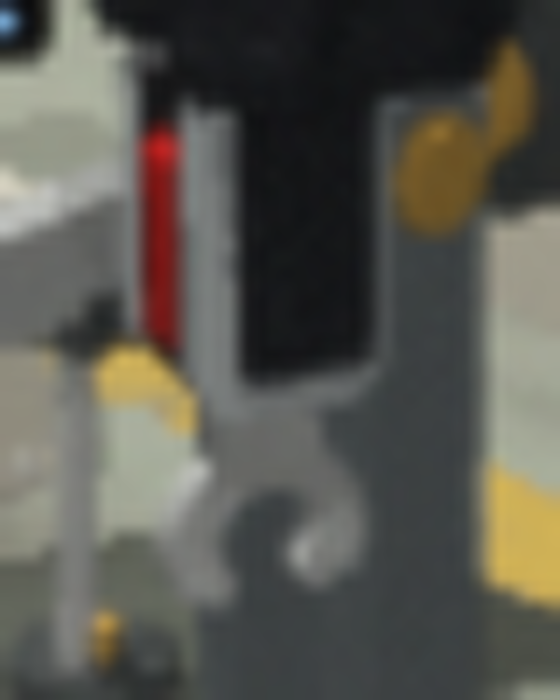

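```bash
python3 -m crank '[[[0.3,-0.08,0,0,0,0.9,3],[0.6,-0.15,0,0,0,0.9,3],[0.7,-0.18,0,0,0,0.9,3],[0.6,-0.15,0,0,0,0.9,3],[0.4,-0.1,0,0,0,0.9,3],[0.24,-0.065,0,0,0,0.79,3],[0,0,-0.3,0,0,0,3],[0,0,-0.3,0,0,0,3]]]' 80
python3 -m crank '[[[0,0,0,0,0,0,3]]]' 80
python3 - <<'E'
from h import *
o=manip.get_obs();print(o['position'],o['ee_rot'],o['grip_width'],o['ft_force'],'yaw',2*np.arctan2(o['ee_rot'][1],o['ee_rot'][0]),st(o['position']))
for n in("scene","top"):
    p,d=manip.camera(n); cv2.imwrite(f"pics/{n}6.png",p); np.save(f"pics/{n}6.npy",d)
    if n=='scene': crop(p,240,130,310,190,10,'pics/j1.png')
    else: crop(p,260,110,340,180,8,'pics/j2.png')
E
```

```text
clock: 12.68
position: [0.5991, -0.0527, 0.2083]
ee_rot: [0.998, 0.062, -0.0, -0.0]
ft_force: [-0.3, -0.6, -0.1]
grip_width: 0.103
clock: 12.8
position: [0.5984, -0.0523, 0.2078]
ee_rot: [0.998, 0.063, -0.002, -0.0]
ft_force: [-0.7, 0.2, -1.5]
grip_width: 0.106
[ 0.59837225 -0.05231573  0.20775072] [ 9.98012546e-01  6.29934647e-02 -1.64160323e-03 -2.95244710e-04] 0.1063333885414585 [-0.65364668  0.18758691 -1.49808501] yaw 0.12607057725537843 [[-0.01823494  0.09976669  0.20775072]]
```

View pics/j1.png

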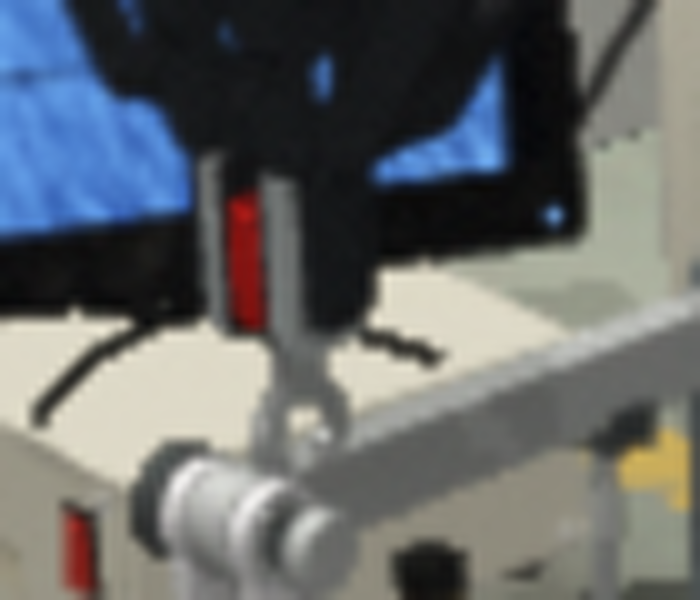

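View pics/j2.png

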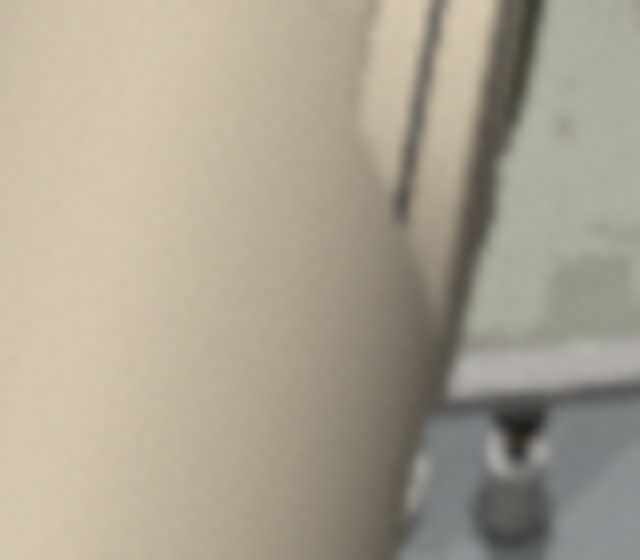

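```bash
cat > ov.py <<'E'
from h import *
import sys
def overlay(img,o,gs,ro,f,box,s,yawp=.126,tilt=0):
    u0,v0,u1,v1=box
    im=cv2.resize(img[v0:v1,u0:u1],None,fx=s,fy=s,interpolation=cv2.INTER_CUBIC)
    def dr(P,c):
        q=(proj('scene',P)-[u0,v0]+.5)*s
        cv2.polylines(im,[np.round(q*8).astype(int)],False,c,1,cv2.LINE_AA,3)
    a=np.linspace(0,2*np.pi,60)
    R=Ro.from_quat(o['ee_rot']).as_matrix()
    for x in(-.002,.002):
        for r in (.0063,):
            L=np.c_[np.full(60,x)+ro[0],r*np.cos(a)+ro[1],r*np.sin(a)+ro[2]]
            dr(L@R.T+o['position'],(0,255,0) if x>0 else (255,255,0))
    G=np.r_[O+gs[0]*ex+gs[1]*ey,gs[2]]
    for x,r,c in((-.0095,.009,(0,0,255)),(-.0035,.009,(0,128,255)),(.0045,.0115,(255,0,255)),(.0285,.013,(0,255,255)),(.0365,.013,(0,255,255))):
        L=G+np.c_[x*ex[0]+r*np.cos(a)*ey[0],x*ex[1]+r*np.cos(a)*ey[1],r*np.sin(a)]
        dr(L,c)
    cv2.imwrite(f,im)
E
python3 - <<'E'
from ov import *
overlay(cv2.imread('pics/scene6.png'),manip.get_obs(),(-.0163,.0987,.160),(0,0,.0203),'pics/k1.png',(245,145,305,200),13)
E
```

```text
(no output)
```

View pics/k1.png

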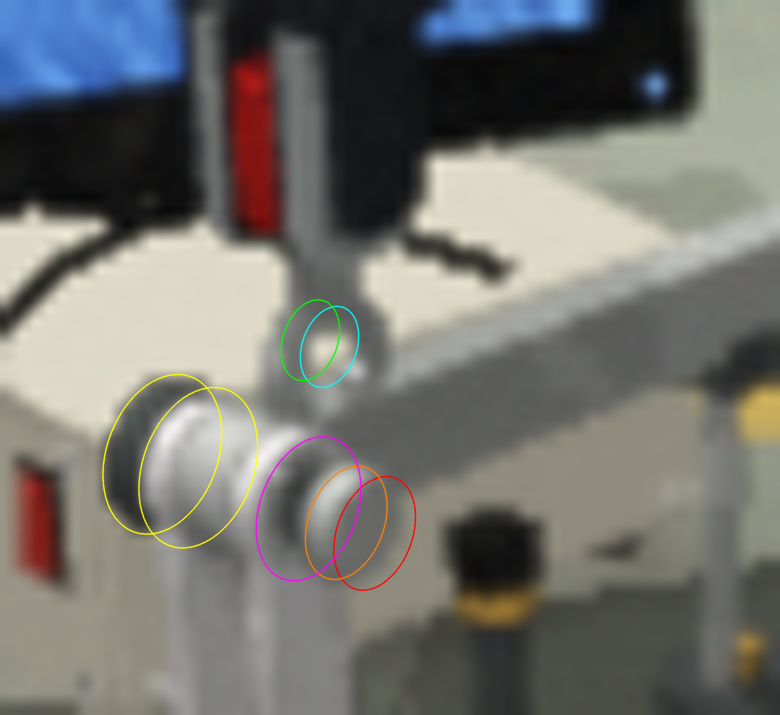

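Run:
```python
from h import *
for f,n in(('pics/top0.npy','top'),('pics/top3.npy','top'),('pics/scene0.npy','scene'),('pics/scene3.npy','scene')):
    P=cloud(n,np.load(f)).reshape(-1,3); P=P[~np.isnan(P[:,0])]; S=st(P)
    zt=.1625+.062*(S[:,1]-.0)   # beam top guess
    m=(S[:,1]>-.06)&(S[:,1]<.07)&(abs(S[:,0])<.02)&(S[:,2]>.150)
    K=S[m]; 
    A=np.polyfit(K[:,1],K[:,2],1); 
    # per-bin edges
    ys=np.arange(-.055,.07,.01); lo=[];hi=[]
    for y in ys:
        k=K[abs(K[:,1]-y)<.005]; lo.append(np.percentile(k[:,0],3)); hi.append(np.percentile(k[:,0],97))
    print(f,len(K),'zfit',A.round(4),'lo',np.polyfit(ys,lo,1).round(4),'hi',np.polyfit(ys,hi,1).round(4))
im=cv2.imread('pics/top3.png'); d=np.load('pics/top3.npy')
# plate edge from depth/colour: near edge of plate
im0=cv2.imread('pics/top0.png'); g=cv2.cvtColor(im0,cv2.COLOR_BGR2GRAY); gg=cv2.ximgproc if hasattr(cv2,'ximgproc') else None
lsd=cv2.createLineSegmentDetector(); L=lsd.detect(cv2.resize(g,None,fx=3,fy=3,interpolation=cv2.INTER_CUBIC))[0].reshape(-1,4)
L=(L+.5)/3-.5
for l in L:
    ln=np.hypot(l[2]-l[0],l[3]-l[1])
    if ln>18 and 270<min(l[0],l[2]) and max(l[0],l[2])<420 and 135<min(l[1],l[3]) and max(l[1],l[3])<210 and abs(l[2]-l[0])>abs(l[3]-l[1]):
        for z in(.016,.166):
            a,b=onz('top',[l[:2],l[2:]],z); v=a-b; v=v*np.sign(v[1]); print(l.round(1),z,'yaw',np.arctan2(-v[0],v[1]).round(4),st(a).round(3),st(b).round(3))
```

```text
pics/top0.npy 439 zfit [0.0444 0.1626] lo [-0.0007 -0.0061] hi [-0.0043  0.0053]
pics/top3.npy 439 zfit [0.055  0.1627] lo [-0.0016 -0.0062] hi [-0.0013  0.0052]
pics/scene0.npy 347 zfit [0.0364 0.1589] lo [ 0.0031 -0.0059] hi [-0.009   0.0046]
pics/scene3.npy 344 zfit [0.0354 0.159 ] lo [-0.0016 -0.0059] hi [-0.0049  0.0047]
[380.2 152.8 400.3 150.9] 0.016 yaw 0.1021 [[ 0.036 -0.1    0.016]] [[ 0.035 -0.149  0.016]]
[380.2 152.8 400.3 150.9] 0.166 yaw 0.1021 [[-0.006 -0.073  0.166]] [[-0.007 -0.116  0.166]]
[338.5 157.  371.3 153.8] 0.016 yaw 0.1073 [[0.037 0.002 0.016]] [[ 0.036 -0.078  0.016]]
[338.5 157.  371.3 153.8] 0.166 yaw 0.1073 [[-0.005  0.016  0.166]] [[-0.006 -0.054  0.166]]
[368.7 149.  302.8 155.4] 0.016 yaw 0.1062 [[ 0.049 -0.073  0.016]] [[0.052 0.088 0.016]]
[368.7 149.  302.8 155.4] 0.166 yaw 0.1062 [[ 0.005 -0.05   0.166]] [[0.008 0.09  0.166]]
```

```bash
python3 - <<'E'
from ov import *
im=cv2.imread('pics/scene6.png'); o=manip.get_obs(); A=[]
for i,g in enumerate([(-.0163,.0987,.160),(-.0152,.0990,.160),(-.0152,.0998,.1605)]):
    overlay(im,o,g,(0,0,.0203),'pics/t.png',(250,165,282,195),16); A.append(cv2.imread('pics/t.png')[:, :])
A=[cv2.resize(a,(390,366)) if 0 else a for a in A]
cv2.imwrite('pics/l1.png',np.vstack([np.hstack([cv2.resize(im[165:195,250:282],None,fx=12,fy=12,interpolation=cv2.INTER_LANCZOS4),cv2.resize(A[0],(384,360))]),np.hstack([cv2.resize(a,(384,360)) for a in A[1:]])])[:,:])
E
python3 -c "
import cv2;a=cv2.imread('pics/l1.png');print(a.shape);cv2.imwrite('pics/l1.png',cv2.resize(a,(640,600)))"
```

```text
(720, 768, 3)
```

View pics/l1.png

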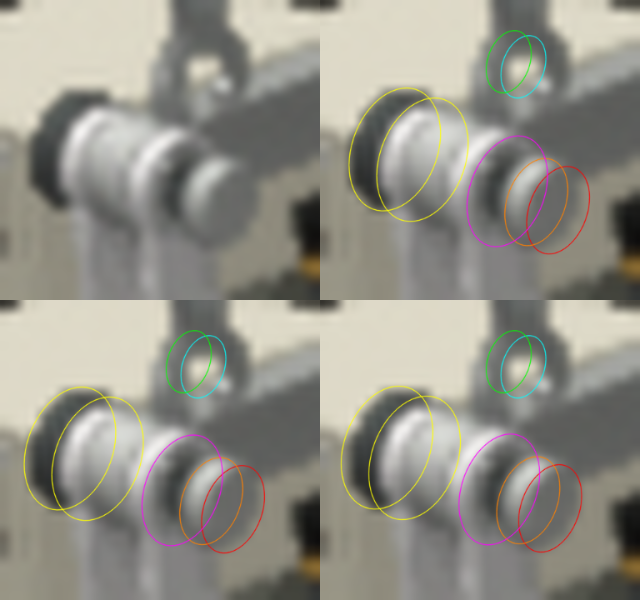

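```bash
python3 -m crank '[[[0.043,-0.008,0,0,0,0,3],[0,0,-0.08,0,0,0,3],[0,0,0,0,0,0,3],[0,0,0,0,0,0,3]]]' 80
python3 - <<'E'
from ov import *
o=manip.get_obs();print(o['position'],o['ee_rot'],o['ft_force'],st(o['position']))
p,d=manip.camera("scene"); cv2.imwrite("pics/s7.png",p)
overlay(p,o,(-.0157,.0990,.160),(0,0,.0203),'pics/m1.png',(250,155,290,195),16)
crop(p,250,155,290,195,16,'pics/m0.png')
E
```

```text
clock: 13.4
position: [0.6026, -0.0534, 0.2049]
ee_rot: [0.998, 0.063, 0.0, 0.0]
ft_force: [-0.4, 0.2, -1.2]
grip_width: 0.105
[ 0.60257125 -0.05342201  0.20493093] [9.98001026e-01 6.31977200e-02 3.98947185e-06 2.28104363e-05] [-0.41578746  0.22490661 -1.23484978] [[-0.01420825  0.09814151  0.20493093]]
```

View pics/m0.png

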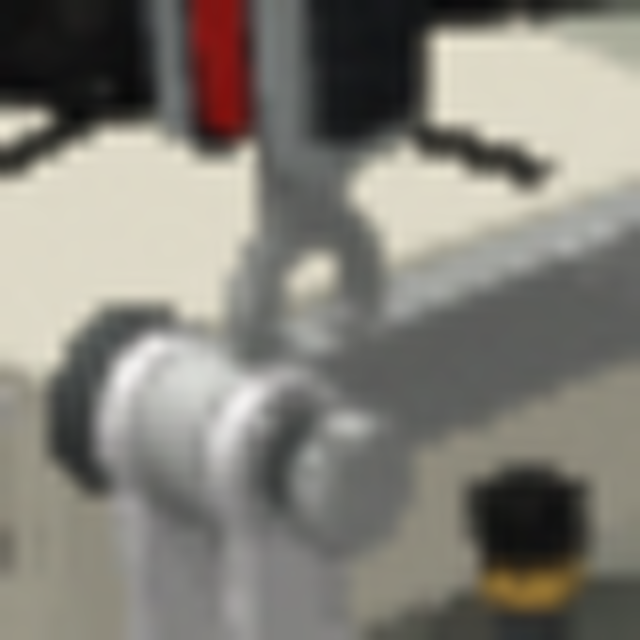

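View pics/m1.png

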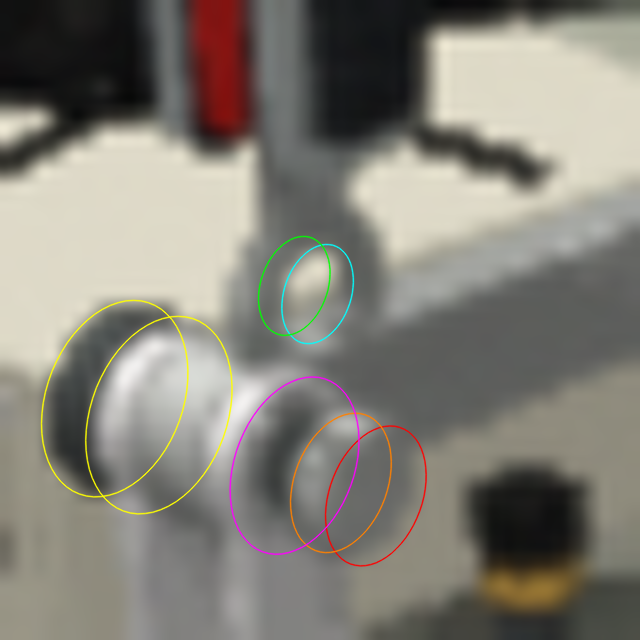

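Run:
```python
from h import *
for i in range(1): o=manip.get_obs();print(o['position'])
p,d=manip.camera("scene"); np.save('pics/s8.npy',d); o2=manip.get_obs();print(o2['position'],o2['clock'])
P=cloud('scene',d)
for v in range(172,194,2):
    print(v,' '.join('(%5.1f %5.1f %5.1f)'%tuple(st(P[v,u])[0]*1000) for u in range(262,280,2)))
C=manip.get_calibration('scene'); R=cv2.Rodrigues(C['rvec'])[0]; print('cam',-R.T@C['tvec'])
```

```text
[ 0.60261332 -0.05338989  0.2050214 ]
[ 0.60260868 -0.05338378  0.20499896] 13.5
172 (181.6 -69.6  72.0) (-11.3 107.7 188.5) (-17.2 108.1 190.3) (168.1 -78.3  72.6) (167.3 -84.7  70.6) (-15.8  90.2 183.6) (  5.6  63.1 168.0) (  0.9  62.0 168.8) (  3.0  53.9 165.4)
174 (171.4 -59.4  72.8) (-13.9 110.6 186.0) (-15.5 106.8 185.1) (164.4 -74.2  69.4) (-12.4  92.7 179.1) (-16.5  91.2 179.7) ( -0.1  69.1 167.2) ( -3.2  66.4 167.1) ( -4.0  61.4 165.5)
176 (  5.7  97.7 171.5) (-12.9 109.9 181.2) (-15.6 107.2 181.0) (-17.3 103.4 180.0) ( -2.6  83.5 168.6) ( -4.4  79.5 167.7) ( -5.2  74.6 166.1) ( -4.0  67.6 163.2) ( -5.0  62.7 161.7)
178 (  0.4 103.1 170.5) ( -2.5 100.4 170.4) ( -7.0  99.3 171.2) ( -9.4  96.0 170.7) ( -3.7  84.8 164.9) ( -4.5  79.9 163.4) ( -5.6  75.3 162.0) ( -4.8  68.7 159.3) ( -4.8  62.8 157.1)
180 ( -2.0 105.8 167.8) ( -5.5 103.7 168.0) (-10.4 102.9 169.2) (-11.5  98.4 167.8) (-10.9  92.2 165.3) ( -4.3  80.1 158.8) ( -5.5  75.5 157.5) ( -4.2  68.4 154.4) ( -2.9  61.2 151.4)
182 ( -4.4 108.4 165.1) ( -9.3 107.6 166.2) (-11.1 103.9 165.3) (-15.9 103.1 166.5) (-21.2 102.7 16
[... 352 characters left out ...]
0) (-22.8 105.0 160.4) (-26.0 102.6 160.5) (-24.2  95.2 157.1) (159.9 -96.8  27.2) (161.1 -105.7  23.4)
188 (  9.2  96.9 143.1) ( -9.6 109.1 153.6) (-10.8 104.7 152.2) ( -9.6  98.0 149.3) (-23.0 105.6 156.3) (-24.6 101.6 155.3) (-24.4  95.8 152.9) (162.2 -98.7  19.7) (157.2 -101.3  20.2)
190 (  8.6  97.8 139.1) ( -8.9 108.8 148.8) (-11.4 105.7 148.3) (-10.6  99.3 145.6) (-11.4  94.5 143.9) (162.6 -83.6  19.6) (161.9 -90.4  17.1) (159.2 -95.2  16.0) (157.2 -100.9  14.3)
192 (  7.0  99.6 135.7) ( -7.5 107.8 143.5) ( -9.9 104.6 142.9) (-11.7 100.8 142.0) ( -9.5  92.9 138.1) (161.9 -82.4  14.2) (162.5 -90.6  10.8) (161.6 -97.3   8.4) (168.2 -111.7   0.6)
cam [-0.01646711  0.41587103  0.53310456]
```

```bash
python3 -m crank '[[[-0.023,0.007,0,0,0,0,3],[0,0,0,0,0,0,3],[0,0,0,0,0,0,3]]]' 80
python3 -m crank '[[[0,0,-0.05,0,0,0,3],[0,0,-0.05,0,0,0,3],[0,0,0,0,0,0,3]]]' 80
python3 -c "
from h import *
o=manip.get_obs();print(o['position'],o['ft_force'],st(o['position']))"
```

```text
clock: 13.88
position: [0.6012, -0.0529, 0.205]
ee_rot: [0.998, 0.063, 0.0, -0.0]
ft_force: [0.3, 0.5, -0.9]
grip_width: 0.107
clock: 14.25
position: [0.601, -0.0529, 0.1985]
ee_rot: [0.998, 0.063, -0.0, 0.0]
ft_force: [0.0, -0.1, 1.1]
grip_width: 0.103
[ 0.6010335  -0.05290387  0.19852256] [ 0.0242479  -0.08153944  1.08705389] [[-0.0156687   0.09884879  0.19852256]]
```

```bash
for i in 1 2; do :; done; python3 -m crank '[[[0,0,-0.03,0,0,0,3],[0,0,0,0,0,0,3]]]' 80
python3 -m crank '[[[0,0,-0.03,0,0,0,3],[0,0,0,0,0,0,3]]]' 80
python3 -m crank '[[[0,0,-0.03,0,0,0,3],[0,0,0,0,0,0,3]]]' 80
python3 -m crank '[[[0,0,-0.03,0,0,0,3],[0,0,0,0,0,0,3]]]' 80
```

```text
clock: 14.5
position: [0.6012, -0.0529, 0.197]
ee_rot: [0.998, 0.063, -0.0, 0.0]
ft_force: [0.6, 0.3, -1.0]
grip_width: 0.106
clock: 14.75
position: [0.6011, -0.0529, 0.1952]
ee_rot: [0.998, 0.063, -0.0, -0.0]
ft_force: [-0.2, -0.1, 0.6]
grip_width: 0.103
clock: 15.0
position: [0.6011, -0.0529, 0.1934]
ee_rot: [0.998, 0.063, -0.0, -0.0]
ft_force: [-0.6, -0.6, -1.0]
grip_width: 0.099
clock: 15.25
position: [0.6012, -0.0527, 0.1917]
ee_rot: [0.998, 0.063, 0.0, -0.0]
ft_force: [-1.0, 0.9, -0.2]
grip_width: 0.1
```

```bash
python3 -m crank '[[[0,0,-0.03,0,0,0,3],[0,0,0,0,0,0,3]]]' 80
python3 -m crank '[[[0,0,-0.03,0,0,0,3],[0,0,0,0,0,0,3]]]' 80
python3 -m crank '[[[0,0,-0.03,0,0,0,3],[0,0,0,0,0,0,3]]]' 80
python3 -m crank '[[[0,0,-0.03,0,0,0,3],[0,0,0,0,0,0,3]]]' 80
```

```text
clock: 15.5
position: [0.6015, -0.0527, 0.1903]
ee_rot: [0.998, 0.063, 0.0, -0.0]
ft_force: [0.0, 2.1, 4.3]
grip_width: 0.105
clock: 15.75
position: [0.6015, -0.0527, 0.1885]
ee_rot: [0.998, 0.063, 0.0, -0.0]
ft_force: [-1.1, 2.4, 4.7]
grip_width: 0.103
clock: 16.0
position: [0.6015, -0.0526, 0.1866]
ee_rot: [0.998, 0.063, 0.0, -0.0]
ft_force: [-0.1, 1.2, 4.6]
grip_width: 0.104
clock: 16.25
position: [0.6015, -0.0525, 0.1847]
ee_rot: [0.998, 0.063, 0.0, -0.0]
ft_force: [-0.0, 1.9, 4.1]
grip_width: 0.107
```

```bash
python3 -m crank '[[[0,0,-0.02,0,0,0,3],[0,0,-0.02,0,0,0,3],[0,0,0,0,0,0,3]]]' 80
python3 -m crank '[[[0,0,-0.02,0,0,0,3],[0,0,-0.02,0,0,0,3],[0,0,0,0,0,0,3]]]' 80
```

```text
clock: 16.62
position: [0.6015, -0.0525, 0.1823]
ee_rot: [0.998, 0.063, 0.0, -0.0]
ft_force: [-0.9, 2.6, 5.0]
grip_width: 0.102
clock: 17.0
position: [0.6014, -0.0526, 0.1798]
ee_rot: [0.998, 0.063, 0.0, -0.0]
ft_force: [0.6, 4.2, 4.6]
grip_width: 0.103
```

```bash
python3 -m crank '[[[0,0,-0.02,0,0,0,3],[0,0,-0.02,0,0,0,3],[0,0,0,0,0,0,3]]]' 80
```

```text
clock: 17.38
position: [0.6014, -0.0526, 0.1774]
ee_rot: [0.998, 0.063, 0.0, -0.0]
ft_force: [1.0, 3.3, 3.7]
grip_width: 0.107
```

```bash
python3 -m crank '[[[0,0.009,-0.02,0,0,0,3],[0,0,-0.02,0,0,0,3],[0,0,0,0,0,0,3]]]' 80
python3 - <<'E'
from ov import *
o=manip.get_obs();print(o['position'],o['ft_force'],st(o['position']))
p,d=manip.camera("scene"); cv2.imwrite("pics/s9.png",p)
crop(p,245,155,295,205,12,'pics/n0.png')
E
```

```text
clock: 17.75
position: [0.6013, -0.0526, 0.175]
ee_rot: [0.998, 0.063, 0.0, 0.0]
ft_force: [0.4, 2.9, 5.6]
grip_width: 0.107
[ 0.60126864 -0.05256762  0.17498698] [0.38217584 2.85480554 5.61496752] [[-0.01539317  0.09915282  0.17498698]]
```

View pics/n0.png

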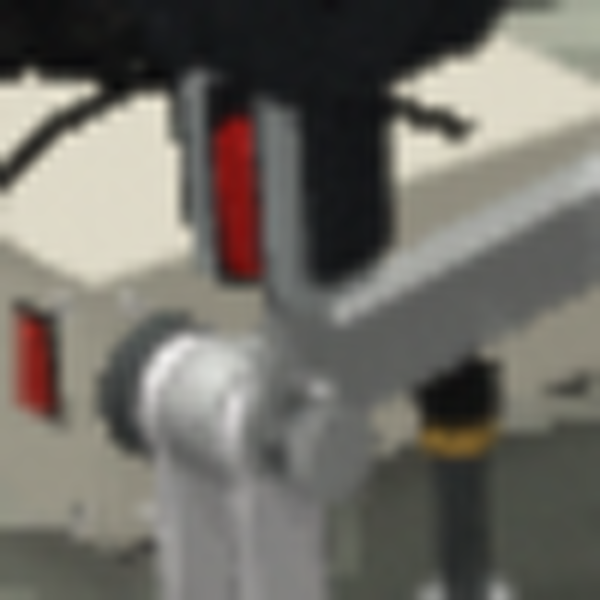

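```bash
python3 -m crank '[[[0,0,-0.017,0,0,0,3],[0,0,0,0,0,0,3]]]' 80
python3 -m crank '[[[0,0,-0.017,0,0,0,3],[0,0,0,0,0,0,3]]]' 80
```

```text
clock: 18.05
position: [0.6013, -0.0526, 0.1739]
ee_rot: [0.998, 0.063, 0.0, 0.0]
ft_force: [0.6, 2.7, 4.2]
grip_width: 0.104
clock: 18.3
position: [0.6012, -0.0525, 0.1729]
ee_rot: [0.998, 0.063, 0.0, 0.0]
ft_force: [1.6, 2.2, 4.4]
grip_width: 0.106
```

```bash
python3 -m crank '[[[0,0,-0.017,0,0,0,3],[0,0,0,0,0,0,3]]]' 80
python3 -m crank '[[[0,0,-0.017,0,0,0,3],[0,0,0,0,0,0,3]]]' 80
```

```text
clock: 18.55
position: [0.6012, -0.0526, 0.1719]
ee_rot: [0.998, 0.063, 0.0, 0.0]
ft_force: [0.8, 2.4, 4.7]
grip_width: 0.101
clock: 18.8
position: [0.6012, -0.0526, 0.1709]
ee_rot: [0.998, 0.063, 0.0, 0.0]
ft_force: [1.0, 1.0, 4.5]
grip_width: 0.104
```

```bash
python3 -m crank '[[[0,0,-0.017,0,0,0,3],[0,0,-0.017,0,0,0,3],[0,0,0,0,0,0,3]]]' 80
python3 -m crank '[[[0,0,-0.017,0,0,0,3],[0,0,0,0,0,0,3]]]' 80
python3 -m crank '[[[0,0,-0.017,0,0,0,3],[0,0,0,0,0,0,3]]]' 80
```

```text
clock: 19.18
position: [0.6015, -0.0527, 0.1694]
ee_rot: [0.998, 0.063, 0.0, 0.0]
ft_force: [-0.1, 1.5, 7.9]
grip_width: 0.102
clock: 19.42
position: [0.6018, -0.0527, 0.1688]
ee_rot: [0.998, 0.063, 0.001, 0.0]
ft_force: [-0.7, 2.1, 11.0]
grip_width: 0.102
clock: 19.68
position: [0.6021, -0.0527, 0.1677]
ee_rot: [0.998, 0.063, 0.001, 0.0]
ft_force: [1.9, 1.4, 7.8]
grip_width: 0.109
```

```bash
python3 -m crank '[[[0,0,-0.017,0,0,0,3],[0,0,0,0,0,0,3]]]' 80
python3 -m crank '[[[0,0,-0.017,0,0,0,3],[0,0,0,0,0,0,3]]]' 80
```

```text
clock: 19.92
position: [0.6017, -0.0526, 0.1661]
ee_rot: [0.998, 0.063, 0.001, 0.0]
ft_force: [2.6, 1.7, 4.9]
grip_width: 0.107
clock: 20.18
position: [0.6006, -0.0527, 0.1637]
ee_rot: [0.998, 0.063, -0.001, 0.0]
ft_force: [3.2, -0.0, -6.2]
grip_width: 0.104
```

```bash
python3 -m crank '[[[0,0,-0.017,0,0,0,3],[0,0,0,0,0,0,3]]]' 80
python3 -m crank '[[[0,0,-0.017,0,0,0,3],[0,0,0,0,0,0,3]]]' 80
```

```text
clock: 20.42
position: [0.6003, -0.0525, 0.1626]
ee_rot: [0.998, 0.063, -0.001, 0.0]
ft_force: [1.3, 0.0, -7.2]
grip_width: 0.104
clock: 20.68
position: [0.6007, -0.0525, 0.1622]
ee_rot: [0.998, 0.063, -0.001, 0.0]
ft_force: [-0.6, -0.2, -6.4]
grip_width: 0.104
```

```bash
python3 -m crank '[[[0,0,-0.017,0,0,0,3],[0,0,0,0,0,0,3]]]' 80
python3 -m crank '[[[0,0,-0.017,0,0,0,3],[0,0,0,0,0,0,3]]]' 80
```

```text
clock: 20.92
position: [0.6014, -0.0524, 0.1619]
ee_rot: [0.998, 0.063, 0.0, 0.0]
ft_force: [-0.5, 0.2, -5.0]
grip_width: 0.105
clock: 21.18
position: [0.6018, -0.0524, 0.1613]
ee_rot: [0.998, 0.063, 0.001, -0.0]
ft_force: [0.6, -0.2, 1.4]
grip_width: 0.101
```

```bash
python3 -m crank '[[[0,0,-0.017,0,0,0,3],[0,0,0,0,0,0,3]]]' 80
python3 -m crank '[[[0,0,-0.017,0,0,0,3],[0,0,0,0,0,0,3]]]' 80
```

```text
clock: 21.42
position: [0.6018, -0.0524, 0.1603]
ee_rot: [0.998, 0.063, 0.001, -0.0]
ft_force: [-0.2, -0.9, 5.1]
grip_width: 0.106
clock: 21.68
position: [0.6019, -0.0524, 0.1598]
ee_rot: [0.998, 0.063, 0.001, -0.0]
ft_force: [-1.4, 0.7, 10.6]
grip_width: 0.104
```

```bash
python3 -m crank '[[[0,0,-0.015,0,0,0,3],[0,0,0,0,0,0,3]]]' 80
python3 - <<'E'
from ov import *
p,d=manip.camera("scene"); cv2.imwrite("pics/s10.png",p)
crop(p,245,155,295,205,12,'pics/o0.png')
E
```

```text
clock: 21.92
position: [0.6022, -0.0525, 0.1595]
ee_rot: [0.998, 0.063, 0.001, -0.0]
ft_force: [-2.3, -1.1, 14.4]
grip_width: 0.101
```

View pics/o0.png

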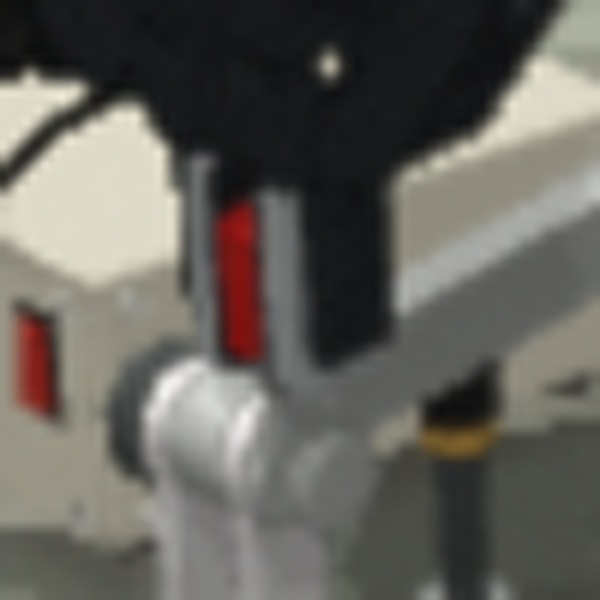

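```bash
python3 -m crank '[[[0,0,0.025,0,0,0,3],[0,0,0,0,0,0,3]]]' 40
python3 -m crank '[[[0,0,0,0,0,0,12],[0,0,0,0,0,0,20],[0,0,0,0,0,0,30],[0,0,0,0,0,0,35],[0,0,0,0,0,0,35]]]' 40
python3 -m crank '[[[0,0,0.2,0,0,0,35],[0,0,0.5,0,0,0,35],[0,0,0.8,0,0,0,35],[0,0,0.8,0,0,0,35],[-0.9,0,0,0,0,0,35],[-0.9,0,0,0,0,0,35],[-0.9,0,0,0,0,0,35],[0,0,0,0,0,0,35]]]' 40
python3 - <<'E'
from h import *
for n in("scene","top"):
    p,d=manip.camera(n); cv2.imwrite(f"pics/{n}11.png",p); np.save(f"pics/{n}11.npy",d)
    if n=='scene': crop(p,240,145,300,205,10,'pics/p1.png')
    else: crop(p,260,120,340,190,8,'pics/p2.png')
E
```

```text
clock: 22.22
position: [0.6018, -0.0524, 0.1599]
ee_rot: [0.998, 0.063, 0.001, 0.0]
ft_force: [0.5, 0.2, 6.5]
grip_width: 0.101
clock: 22.85
position: [0.6012, -0.0524, 0.1592]
ee_rot: [0.998, 0.063, 0.0, -0.0]
ft_force: [0.1, 0.4, -0.1]
grip_width: 0.41
clock: 23.85
position: [0.4369, -0.053, 0.2989]
ee_rot: [0.998, 0.063, 0.002, -0.002]
ft_force: [-0.0, 0.1, 0.7]
grip_width: 0.409
```

View pics/p1.png

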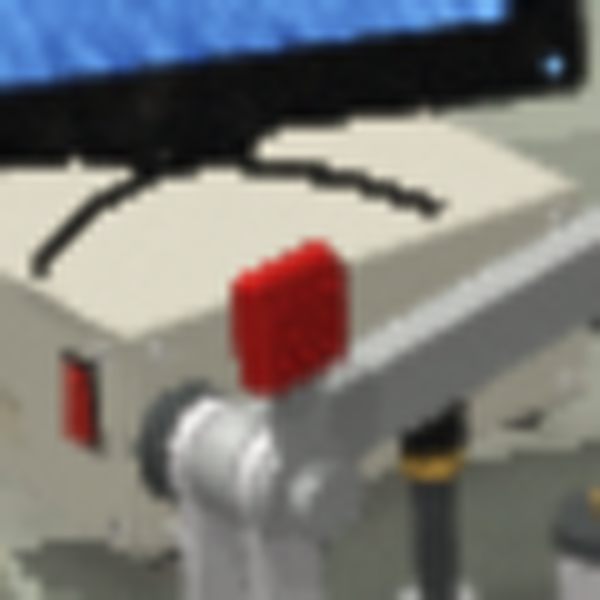

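View pics/p2.png

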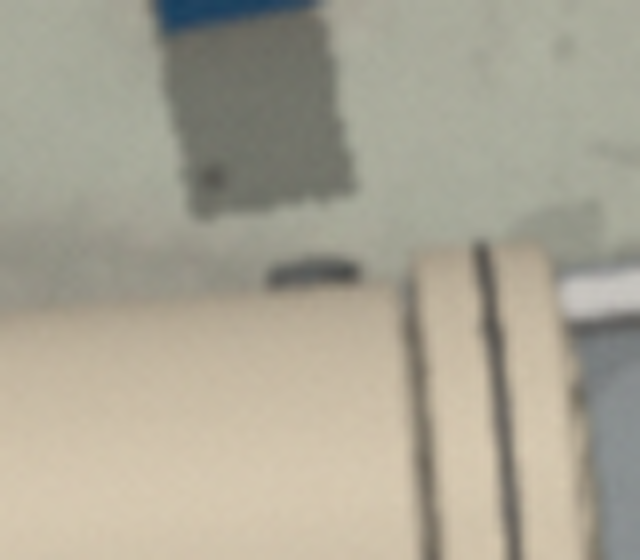

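Run:
```python
from h import *
p=cv2.imread('pics/scene11.png');d=np.load('pics/scene11.npy');P=cloud('scene',d);S=st(P.reshape(-1,3)).reshape(400,640,3)
b,g,r=[p[...,i].astype(int) for i in range(3)]
m=(r>90)&(g<60)&(b<60)&(S[...,2]>.12)&(abs(S[...,0])<.06); m[:, :250]=0
X=S[m];print(len(X),np.median(X,0).round(4),np.percentile(X,[2,98],0).round(4))
Y=S.reshape(-1,3); k=Y[(Y[:,0]>-.012)&(Y[:,0]<.012)&(abs(Y[:,1]-.099)<.008)&(Y[:,2]>.12)&(Y[:,2]<.18)]
print('eye top z',np.percentile(k[:,2],[90,95,98]).round(4))
h=Y[(Y[:,0]>.012)&(Y[:,0]<.03)&(abs(Y[:,1]-.099)<.015)&(Y[:,2]>.12)&(Y[:,2]<.17)]
print('head x',np.percentile(h[:,0],[50,90,98]).round(4))
for v in range(184,202,2): print(v,' '.join('(%5.1f %5.1f %5.1f)'%tuple(S[v,u]*1000) for u in range(262,278,2)))
```

```text
126 [-0.0191  0.104   0.1784] [[-0.0218  0.0896  0.1669]
 [-0.0121  0.1125  0.1897]]
eye top z [0.1499 0.1502 0.1506]
head x [0.0161 0.0196 0.0216]
184 ( 15.7  89.9 147.6) (171.2 -63.9  42.4) (-17.8 110.7 165.5) (-17.2 104.6 163.0) (-16.9  98.9 160.7) (-16.4  92.8 158.3) ( -4.0  74.7 147.6) ( -3.0  67.8 144.7)
186 (  5.7  99.7 149.8) (  1.5  98.1 150.5) (  0.4  93.6 149.0) (-16.9 104.7 158.6) (-14.6  97.0 154.9) (-16.6  93.3 154.1) ( -2.5  73.5 142.1) ( -4.8  69.9 141.4)
188 ( -0.4 105.8 149.5) ( -2.0 101.9 148.5) ( -7.3 101.3 149.8) (-17.2 105.4 154.5) (-16.1  98.7 151.5) (-16.6  93.6 149.7) ( -4.2  75.6 138.8) ( -4.2  69.6 136.5)
190 ( -2.0 107.7 146.3) ( -7.8 107.8 148.1) ( -9.7 104.0 147.2) (-15.9 104.5 149.3) (-15.6  98.6 146.8) (-19.1  96.5 147.1) (-16.4  88.0 142.9) ( -4.8  70.6 132.4)
192 ( -1.6 107.8 141.7) ( -8.3 108.6 144.1) (-14.5 109.0 146.2) (-17.0 105.9 145.7) (-21.2 104.4 146.4) (-24.1 101.7 146.2) (-24.7  96.7 144.4) (163.7 -99.4   6.9)
194 ( -3.1 109.5 138.3) ( -9.4 110.1 140.5) (-15.5 110.3 142.5) (-17.2 106.5 141.5) (-23.3 106.8 143.6) (-25.0 103.0 142.5) (-24.0  96.3 139.5) (-24.7  91.4 137.7)
196 ( -1.2 108.2 132.6) (-10.5 111.5 136.9) (-15.9 111.1 138.4) (-16.6 106.2 136.7) (-24.3 108.2 140.0) (-24.5 102.8 137.8) (-25.3  97.9 136.1) (158.7 -93.5  -1.4)
198 (  9.5  98.6 120.5) ( -6.1 107.7 129.3) (-12.8 108.5 131.8) (-16.6 106.6 132.3) (-20.9 105.2 133.1) (-23.8 102.5 132.9) (-22.8  95.8 129.9) (151.8 -86.1  -2.2)
200 (  9.2  99.3 116.2) (  9.3  93.5 113.8) ( -9.9 106.1 125.4) (-10.2 100.8 123.2) (-12.1  97.0 122.2) (150.0 -68.8  -0.4) (150.0 -76.3  -3.5) (143.9 -77.8  -2.2)
```

```bash
python3 -m crank '[[[0,0,0,0,0,0,35],[0,0,0,0,0,0,35]]]'; python3 -c "
from workcell import manip
print(manip.hand_in())"
```

```text
clock: 24.2
position: [0.4398, -0.0525, 0.297]
ee_rot: [0.998, 0.063, -0.001, 0.001]
ft_force: [0.7, 1.0, 0.4]
grip_width: 0.41
the job is handed in; nothing more can be done
None
```

The pin is home, the clip is seated in its groove and released, and the job was handed in at about 24 s. The hand-in reported no verdict.

- **Pin:** I pushed it by the head until it stopped dead. The last reading was about 15 N, and one small further push (under 1 mm) was not read. It moved only about 10 mm against my finger rather than 14 mm. I took that as having started part-way in, since the head then sat against the cheek and the groove was clear.
- **Clip:** I took the smaller red clip from its block and lowered it into the groove. The lever gave way at about 5 N and I followed it down to its buffer. The clip snapped over at about 11 N and drew itself in by about 7 N. I pressed it home to about 14 N, eased off, opened the fingers and backed away.
- **Last checks, scene camera:**
  - The clip stands upright in the groove.
  - The grip centre is about 38 mm above the pin axis, and the clip is about 1 mm or less off the groove centre along the pin.
  - The collar is where it was after the pin push, so the pin stayed home.
  - The wrist force was near zero after release.
- **Not confirmed:** The arm blocked the top camera's view of the clip at the end, so the seating rests on the scene camera and the force readings. An overlay of the pin's drawn outline was 1–2 pixels off at the collar. For the groove position I relied on the depth readings and the push contact, which agreed to about 1 mm.

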